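# Load the panel cradle and put the feed in gear

### The job

First take the gearbox's shift lever out of its parked gear into neutral. Clear the yellow push block from the cradle into the blue tray, then lay every hardboard panel on the bench across a bed of its own in the cradle (any bed), squarely and centred on the bed between the two red rails, and press each one down until its top is level with the rails. Only when all are down, shift the lever across neutral and fully forward into the left-hand gear (green mark), entering no other gear on the way; leave the other things on the bench where they are.

Things in the scene. Friction and masses are not known exactly. Their poses are not given: they have to be found in the camera images.
- panel_a: dark brown hardboard panel, 100 x 56 x 12 mm, about 70 g, its origin at its centre, x along its 100 mm length, y along its 56 mm width, z through its thickness (either face may be up). Of the four panels three or four are present; an absent one reads None for good.
- panel_b: dark brown hardboard panel, 100 x 56 x 12 mm, about 70 g, its origin at its centre, x along its 100 mm length, y along its 56 mm width, z through its thickness (either face may be up). Of the four panels three or four are present; an absent one reads None for good.
- panel_c: dark brown hardboard panel, 100 x 56 x 12 mm, about 70 g, its origin at its centre, x along its 100 mm length, y along its 56 mm width, z through its thickness (either face may be up). Of the four panels three or four are present; an absent one reads None for good.
- panel_d: dark brown hardboard panel, 100 x 56 x 12 mm, about 70 g, its origin at its centre, x along its 100 mm length, y along its 56 mm width, z through its thickness (either face may be up). Of the four panels three or four are present; an absent one reads None for good.
- cradle: loading cradle fixed to the bench: dark steel deck 164 (x) x 410 (y) mm, top 24 mm above the bench; red rails along both long sides, 24 mm wide, tops 36 mm above the bench, a 112 mm gap between them. Four aluminium beds in a row between the rails, 105 mm apart. Origin under its centre at bench height, y along the rails. Panels lie with their 100 mm length across the gap (along x).
- seat_1 (a point): point at deck height (24 mm above the bench) in the centre of bed 1, axes as the cradle's; fixed to the cradle, it does not move with the bed (seats are numbered from the -y end of the row to the +y end). Small red stops, as high as the rails, stand beside the rails midway between neighbouring beds (9 mm thick, leaving the middle 68 mm of the gap free for fingers), so a panel can slide about 20 mm along the rails
- seat_2 (a point): point at deck height (24 mm above the bench) in the centre of bed 2, axes as the cradle's; fixed to the cradle, it does not move with the bed (seats are numbered from the -y end of the row to the +y end). Small red stops, as high as the rails, stand beside the rails midway between neighbouring beds (9 mm thick, leaving the middle 68 mm of the gap free for fingers), so a panel can slide about 20 mm along the rails
- seat_3 (a point): point at deck height (24 mm above the bench) in the centre of bed 3, axes as the cradle's; fixed to the cradle, it does not move with the bed (seats are numbered from the -y end of the row to the +y end). Small red stops, as high as the rails, stand beside the rails midway between neighbouring beds (9 mm thick, leaving the middle 68 mm of the gap free for fingers), so a panel can slide about 20 mm along the rails
- seat_4 (a point): point at deck height (24 mm above the bench) in the centre of bed 4, axes as the cradle's; fixed to the cradle, it does not move with the bed (seats are numbered from the -y end of the row to the +y end). Small red stops, as high as the rails, stand beside the rails midway between neighbouring beds (9 mm thick, leaving the middle 68 mm of the gap free for fingers), so a panel can slide about 20 mm along the rails
- bed_1 (a joint): how far bed 1 is pressed down, m: at 0 its top stands 10 mm proud of the deck (2 mm below the rail tops), at 0.010 it is level with the deck and on its stop. The bed's top is 104 (x) x 54 (y) mm. It slides straight down, stiffly (about 7 N), and stays where it is left; a panel's weight does not sink it. A 12 mm panel on a fully sunk bed has its top level with the rail tops.
- bed_2 (a joint): how far bed 2 is pressed down, m: at 0 its top stands 10 mm proud of the deck (2 mm below the rail tops), at 0.010 it is level with the deck and on its stop. The bed's top is 104 (x) x 54 (y) mm. It slides straight down, stiffly (about 7 N), and stays where it is left; a panel's weight does not sink it. A 12 mm panel on a fully sunk bed has its top level with the rail tops.
- bed_3 (a joint): how far bed 3 is pressed down, m: at 0 its top stands 10 mm proud of the deck (2 mm below the rail tops), at 0.010 it is level with the deck and on its stop. The bed's top is 104 (x) x 54 (y) mm. It slides straight down, stiffly (about 7 N), and stays where it is left; a panel's weight does not sink it. A 12 mm panel on a fully sunk bed has its top level with the rail tops.
- bed_4 (a joint): how far bed 4 is pressed down, m: at 0 its top stands 10 mm proud of the deck (2 mm below the rail tops), at 0.010 it is level with the deck and on its stop. The bed's top is 104 (x) x 54 (y) mm. It slides straight down, stiffly (about 7 N), and stays where it is left; a panel's weight does not sink it. A 12 mm panel on a fully sunk bed has its top level with the rail tops.
- push_block: yellow wooden push block, 150 (x) x 40 (y) x 30 (z) mm, 120 g, its origin at its centre; it starts lying across the two rails of the cradle, anywhere along the row
- tool_tray: shallow blue tray fixed to the bench, 190 (x) x 100 (y) mm, floor 4 mm thick, rim 4 mm wide and 12 mm high; origin under its centre
- gearbox: fixed grey gearbox 170 x 170 x 110 mm, red motor on its +x side (out to 195 mm, 88 mm high). Origin under its centre at bench height; +x forward, +y left. The gate plate on top has an H of 18 mm slots: two columns along x at y = +22 and -22 mm, joined at x = 0 by the neutral slot. Green mark: forward end of the left column (run gear). Yellow: rear end of the right one (parked).
- lever_across (a joint): sideways lean of the shift lever, rad, positive to the gearbox's +y (left); about +0.256 in the left column, -0.256 in the right one, about 0.036 of play
- lever_forward (a joint): forward lean of the shift lever, rad, positive to the gearbox +x; 0 neutral, about +0.28 fully forward, -0.28 fully back. Pivot: on the gearbox vertical axis, 20 mm above the bench; the forward-lean plane itself leans sideways. The 12 mm stem passes through the gate, which blocks all other ways. About 1.5 N at the knob moves it; it stays where it is left.
- knob (a point): centre of the black ball knob on the lever, 38 mm in diameter, 180 mm from the pivot (200 mm above the bench when upright)
- sanding_block: bystander: cork sanding block, 110 x 60 x 26 mm, lying flat
- try_square: bystander: carpenter's try square lying flat, dark wooden stock 110 x 24 x 16 mm with a 150 mm steel blade
- pencil_tin: bystander: open steel tin, 80 mm across, 100 mm tall

How it is judged (in metres and radians):
On the way, in this order (a step that is already met when the one before it is completed fails the run):
1. the shift lever is in neutral (value of joint lever_forward between -0.08 and 0.08 rad), for 0.2 s.
2. every panel lies on its own bed, pressed level with the rails, the push block lies in the tray, the lever still in neutral (((x of panel_a in the frame of seat_1 between -0.012 and 0.012 m and y of panel_a in the frame of seat_1 between -0.015 and 0.015 m and z of panel_a in the frame of seat_1 below 0.009 m and angle between the x axis of panel_a and the x axis of cradle, either way round below 0.15 rad and angle between the z axis of panel_a and the z axis of cradle, either way round below 0.05 rad) or (x of panel_a in the frame of seat_2 between -0.012 and 0.012 m and y of panel_a in the frame of seat_2 between -0.015 and 0.015 m and z of panel_a in the frame of seat_2 below 0.009 m and angle between the x axis of panel_a and the x axis of cradle, either way round below 0.15 rad and angle between the z axis of panel_a and the z axis of cradle, either way round below 0.05 rad) or (x of panel_a in the frame of seat_3 between -0.012 and 0.012 m and y of panel_a in the frame of seat_3 between -0.015 and 0.015 m and z of panel_a in the frame of seat_3 below 0.009 m and angle between the x axis of panel_a and the x axis of cradle, either way round below 0.15 rad and angle between the z axis of panel_a and the z axis of cradle, either way round below 0.05 rad) or (x of panel_a in the frame of seat_4 between -0.012 and 0.012 m and y of panel_a in the frame of seat_4 between -0.015 and 0.015 m and z of panel_a in the frame of seat_4 below 0.009 m and angle between the x axis of panel_a and the x axis of cradle, either way round below 0.15 rad and angle between the z axis of panel_a and the z axis of cradle, either way round below 0.05 rad)) and ((x of panel_b in the frame of seat_1 between -0.012 and 0.012 m and y of panel_b in the frame of seat_1 between -0.015 and 0.015 m and z of panel_b in the frame of seat_1 below 0.009 m and angle between the x axis of panel_b and the x axis of cradle, either way round below 0.15 rad and angle between the z axis of panel_b and the z axis of cradle, either way round below 0.05 rad) or (x of panel_b in the frame of seat_2 between -0.012 and 0.012 m and y of panel_b in the frame of seat_2 between -0.015 and 0.015 m and z of panel_b in the frame of seat_2 below 0.009 m and angle between the x axis of panel_b and the x axis of cradle, either way round below 0.15 rad and angle between the z axis of panel_b and the z axis of cradle, either way round below 0.05 rad) or (x of panel_b in the frame of seat_3 between -0.012 and 0.012 m and y of panel_b in the frame of seat_3 between -0.015 and 0.015 m and z of panel_b in the frame of seat_3 below 0.009 m and angle between the x axis of panel_b and the x axis of cradle, either way round below 0.15 rad and angle between the z axis of panel_b and the z axis of cradle, either way round below 0.05 rad) or (x of panel_b in the frame of seat_4 between -0.012 and 0.012 m and y of panel_b in the frame of seat_4 between -0.015 and 0.015 m and z of panel_b in the frame of seat_4 below 0.009 m and angle between the x axis of panel_b and the x axis of cradle, either way round below 0.15 rad and angle between the z axis of panel_b and the z axis of cradle, either way round below 0.05 rad)) and ((x of panel_c in the frame of seat_1 between -0.012 and 0.012 m and y of panel_c in the frame of seat_1 between -0.015 and 0.015 m and z of panel_c in the frame of seat_1 below 0.009 m and angle between the x axis of panel_c and the x axis of cradle, either way round below 0.15 rad and angle between the z axis of panel_c and the z axis of cradle, either way round below 0.05 rad) or (x of panel_c in the frame of seat_2 between -0.012 and 0.012 m and y of panel_c in the frame of seat_2 between -0.015 and 0.015 m and z of panel_c in the frame of seat_2 below 0.009 m and angle between the x axis of panel_c and the x axis of cradle, either way round below 0.15 rad and angle between the z axis of panel_c and the z axis of cradle, either way round below 0.05 rad) or (x of panel_c in the frame of seat_3 between -0.012 and 0.012 m and y of panel_c in the frame of seat_3 between -0.015 and 0.015 m and z of panel_c in the frame of seat_3 below 0.009 m and angle between the x axis of panel_c and the x axis of cradle, either way round below 0.15 rad and angle between the z axis of panel_c and the z axis of cradle, either way round below 0.05 rad) or (x of panel_c in the frame of seat_4 between -0.012 and 0.012 m and y of panel_c in the frame of seat_4 between -0.015 and 0.015 m and z of panel_c in the frame of seat_4 below 0.009 m and angle between the x axis of panel_c and the x axis of cradle, either way round below 0.15 rad and angle between the z axis of panel_c and the z axis of cradle, either way round below 0.05 rad)) and ((x of panel_d in the frame of seat_1 between -0.012 and 0.012 m and y of panel_d in the frame of seat_1 between -0.015 and 0.015 m and z of panel_d in the frame of seat_1 below 0.009 m and angle between the x axis of panel_d and the x axis of cradle, either way round below 0.15 rad and angle between the z axis of panel_d and the z axis of cradle, either way round below 0.05 rad) or (x of panel_d in the frame of seat_2 between -0.012 and 0.012 m and y of panel_d in the frame of seat_2 between -0.015 and 0.015 m and z of panel_d in the frame of seat_2 below 0.009 m and angle between the x axis of panel_d and the x axis of cradle, either way round below 0.15 rad and angle between the z axis of panel_d and the z axis of cradle, either way round below 0.05 rad) or (x of panel_d in the frame of seat_3 between -0.012 and 0.012 m and y of panel_d in the frame of seat_3 between -0.015 and 0.015 m and z of panel_d in the frame of seat_3 below 0.009 m and angle between the x axis of panel_d and the x axis of cradle, either way round below 0.15 rad and angle between the z axis of panel_d and the z axis of cradle, either way round below 0.05 rad) or (x of panel_d in the frame of seat_4 between -0.012 and 0.012 m and y of panel_d in the frame of seat_4 between -0.015 and 0.015 m and z of panel_d in the frame of seat_4 below 0.009 m and angle between the x axis of panel_d and the x axis of cradle, either way round below 0.15 rad and angle between the z axis of panel_d and the z axis of cradle, either way round below 0.05 rad)) and x of push_block in the frame of tool_tray between -0.03 and 0.03 m and y of push_block in the frame of tool_tray between -0.04 and 0.04 m and z of push_block in the frame of tool_tray below 0.027 m and value of joint lever_forward between -0.12 and 0.12 rad), for 0.2 s.
3. the lever is fully forward in the left-hand gear (value of joint lever_forward above 0.2 rad and value of joint lever_across above 0.17 rad), for 0.2 s.
At the end, for the whole second after the job is handed in: each panel at rest on its own bed, within 12 mm of its centre across and 15 mm along the rails, turned under 0.15 rad, tilted under 0.05 rad, top at most 3 mm above the rails; lever at rest in the left column (across over 0.17), leaning forward over 0.2 rad; push block flat in the tray (all of step 3 and ((x of panel_a in the frame of seat_1 between -0.012 and 0.012 m and y of panel_a in the frame of seat_1 between -0.015 and 0.015 m and z of panel_a in the frame of seat_1 below 0.009 m and angle between the x axis of panel_a and the x axis of cradle, either way round below 0.15 rad and angle between the z axis of panel_a and the z axis of cradle, either way round below 0.05 rad) or (x of panel_a in the frame of seat_2 between -0.012 and 0.012 m and y of panel_a in the frame of seat_2 between -0.015 and 0.015 m and z of panel_a in the frame of seat_2 below 0.009 m and angle between the x axis of panel_a and the x axis of cradle, either way round below 0.15 rad and angle between the z axis of panel_a and the z axis of cradle, either way round below 0.05 rad) or (x of panel_a in the frame of seat_3 between -0.012 and 0.012 m and y of panel_a in the frame of seat_3 between -0.015 and 0.015 m and z of panel_a in the frame of seat_3 below 0.009 m and angle between the x axis of panel_a and the x axis of cradle, either way round below 0.15 rad and angle between the z axis of panel_a and the z axis of cradle, either way round below 0.05 rad) or (x of panel_a in the frame of seat_4 between -0.012 and 0.012 m and y of panel_a in the frame of seat_4 between -0.015 and 0.015 m and z of panel_a in the frame of seat_4 below 0.009 m and angle between the x axis of panel_a and the x axis of cradle, either way round below 0.15 rad and angle between the z axis of panel_a and the z axis of cradle, either way round below 0.05 rad)) and ((x of panel_b in the frame of seat_1 between -0.012 and 0.012 m and y of panel_b in the frame of seat_1 between -0.015 and 0.015 m and z of panel_b in the frame of seat_1 below 0.009 m and angle between the x axis of panel_b and the x axis of cradle, either way round below 0.15 rad and angle between the z axis of panel_b and the z axis of cradle, either way round below 0.05 rad) or (x of panel_b in the frame of seat_2 between -0.012 and 0.012 m and y of panel_b in the frame of seat_2 between -0.015 and 0.015 m and z of panel_b in the frame of seat_2 below 0.009 m and angle between the x axis of panel_b and the x axis of cradle, either way round below 0.15 rad and angle between the z axis of panel_b and the z axis of cradle, either way round below 0.05 rad) or (x of panel_b in the frame of seat_3 between -0.012 and 0.012 m and y of panel_b in the frame of seat_3 between -0.015 and 0.015 m and z of panel_b in the frame of seat_3 below 0.009 m and angle between the x axis of panel_b and the x axis of cradle, either way round below 0.15 rad and angle between the z axis of panel_b and the z axis of cradle, either way round below 0.05 rad) or (x of panel_b in the frame of seat_4 between -0.012 and 0.012 m and y of panel_b in the frame of seat_4 between -0.015 and 0.015 m and z of panel_b in the frame of seat_4 below 0.009 m and angle between the x axis of panel_b and the x axis of cradle, either way round below 0.15 rad and angle between the z axis of panel_b and the z axis of cradle, either way round below 0.05 rad)) and ((x of panel_c in the frame of seat_1 between -0.012 and 0.012 m and y of panel_c in the frame of seat_1 between -0.015 and 0.015 m and z of panel_c in the frame of seat_1 below 0.009 m and angle between the x axis of panel_c and the x axis of cradle, either way round below 0.15 rad and angle between the z axis of panel_c and the z axis of cradle, either way round below 0.05 rad) or (x of panel_c in the frame of seat_2 between -0.012 and 0.012 m and y of panel_c in the frame of seat_2 between -0.015 and 0.015 m and z of panel_c in the frame of seat_2 below 0.009 m and angle between the x axis of panel_c and the x axis of cradle, either way round below 0.15 rad and angle between the z axis of panel_c and the z axis of cradle, either way round below 0.05 rad) or (x of panel_c in the frame of seat_3 between -0.012 and 0.012 m and y of panel_c in the frame of seat_3 between -0.015 and 0.015 m and z of panel_c in the frame of seat_3 below 0.009 m and angle between the x axis of panel_c and the x axis of cradle, either way round below 0.15 rad and angle between the z axis of panel_c and the z axis of cradle, either way round below 0.05 rad) or (x of panel_c in the frame of seat_4 between -0.012 and 0.012 m and y of panel_c in the frame of seat_4 between -0.015 and 0.015 m and z of panel_c in the frame of seat_4 below 0.009 m and angle between the x axis of panel_c and the x axis of cradle, either way round below 0.15 rad and angle between the z axis of panel_c and the z axis of cradle, either way round below 0.05 rad)) and ((x of panel_d in the frame of seat_1 between -0.012 and 0.012 m and y of panel_d in the frame of seat_1 between -0.015 and 0.015 m and z of panel_d in the frame of seat_1 below 0.009 m and angle between the x axis of panel_d and the x axis of cradle, either way round below 0.15 rad and angle between the z axis of panel_d and the z axis of cradle, either way round below 0.05 rad) or (x of panel_d in the frame of seat_2 between -0.012 and 0.012 m and y of panel_d in the frame of seat_2 between -0.015 and 0.015 m and z of panel_d in the frame of seat_2 below 0.009 m and angle between the x axis of panel_d and the x axis of cradle, either way round below 0.15 rad and angle between the z axis of panel_d and the z axis of cradle, either way round below 0.05 rad) or (x of panel_d in the frame of seat_3 between -0.012 and 0.012 m and y of panel_d in the frame of seat_3 between -0.015 and 0.015 m and z of panel_d in the frame of seat_3 below 0.009 m and angle between the x axis of panel_d and the x axis of cradle, either way round below 0.15 rad and angle between the z axis of panel_d and the z axis of cradle, either way round below 0.05 rad) or (x of panel_d in the frame of seat_4 between -0.012 and 0.012 m and y of panel_d in the frame of seat_4 between -0.015 and 0.015 m and z of panel_d in the frame of seat_4 below 0.009 m and angle between the x axis of panel_d and the x axis of cradle, either way round below 0.15 rad and angle between the z axis of panel_d and the z axis of cradle, either way round below 0.05 rad)) and x of push_block in the frame of tool_tray between -0.03 and 0.03 m and y of push_block in the frame of tool_tray between -0.04 and 0.04 m and z of push_block in the frame of tool_tray below 0.027 m and linear speed of each of panel_a, panel_b, panel_c, panel_d below 0.02 m/s and velocity of joint lever_forward between -0.05 and 0.05 rad/s); the robot touches nothing.
It fails at once if the lever enters a wrong gear (right forward or left back) ((value of joint lever_forward above 0.12 rad and value of joint lever_across below -0.1 rad) or (value of joint lever_forward below -0.12 rad and value of joint lever_across above 0.1 rad)).
It fails at once if a bystander is shifted more than 60 mm (distance of any of sanding_block, try_square, pencil_tin from where it was at the start of the episode above 0.06 m).
Of panel_a, panel_b, panel_c, panel_d only 3 to 4 are there at a start; the rules pass over those that are not, and their reading is None.
At some moment in a run one of panel_a, panel_b, panel_c, panel_d may be knocked a few centimetres aside while the robot is not near it.
Once in a run the grip may slacken for a moment while it holds something.
It also fails if it takes over 210 s, if anything falls off the work surface, if the arm or the gripper's body presses on something with over 40 N, if the wrist force passes 120 N, or if a joint passes its speed limit or range.

### The arm

A 6-joint arm with a two-finger parallel gripper is mounted at the origin on the work surface. World frame = base frame: x ahead of the robot, y to its left, z up, the work surface at z = 0. Lengths are in m, angles in degrees, forces in N, time in s.
With the tool pointing down it reaches from about 0.25 to 0.725 m from the base axis. Payload 9.7 kg.
Tool frame: the origin (TCP) lies midway between the tips of the shut fingers; the grasp point (between the pads) lies 19 mm behind it (bot.pinch_z is the distance from the TCP to the grasp point, in m); z points along the fingers, y is the line along which they close (so a half turn about z gives the same grasp; the last joint's range is limited). The gripper opens to 85 mm and grips with 20 to 120 N. Pads are 22 mm wide; open, the fingers measure 114 mm over their backs; the gripper's body (76 mm by 85 mm) begins 54 mm behind the grasp point. The pads swing forward as they close: fully open they stand 13 mm farther back than shut.
Start: joints at [-77.177, 4.979, 10.078, 95.1, 0, 90], TCP at [0.122, -0.536, 0.231] pointing down, gripper open.
Joint ranges: [-179.16, 179.16], [-48.56, 103.87], [-65.8, 70.77], [-126.05, 130.52], [-82.76, 87.17], [-180, 180]. Speed limits (degrees/s): [127.2, 127.2, 147.25, 180, 180, 180].

### API

Orientations are given as [roll, pitch, yaw] about the fixed x, y, z axes, in that order (R = Rz(yaw) Ry(pitch) Rx(roll)).
In Python, from workcell import sensors, camera, camera_params, ticket, bot gives the robot as it stands.
- The arm moves only by the shell command python3 -m jog 'ROWS' [FORCE]. ROWS is JSON, a list that holds one entry, the list of rows, each a list of 5 numbers: the shift along the world's x, y, z in units of 50 mm (1.0 is 50 mm), then the turn about the world's z in units of 5 degrees (1.0 is 5 degrees), then the opening, from 0 (shut) to 1 (fully open). In form: [[[tx, ty, tz, yaw, grip], ...]]. A call has 1 to 8 rows; each row shifts and turns the commanded pose from where the row before left it; what a row does not reach is not made up. A row lasts 1/10 s, in which the tool goes at most 50 mm and 8.59 degrees, less where a joint would pass 70% of its speed; a pose out of reach is approached as far as the arm can. A call is refused whole if a number of a shift passes 1 or a number of a turn 1, either way. A call with a gripper value outside its range is refused whole. The fingers move at their own pace and stop on an object; FORCE is the grip in N (left out, the last holds). Time passes only in rows, so rows that do not move let the fingers close. It gives the time, the measured TCP pose, the force, the opening and the grip force at its end, in the units of the state.
- sensors.get_obs(): the state, without advancing time (a new reading comes with each control period).
- camera(name): name is "scene" or "top" or "wrist"; returns the picture (420x560x3 uint8, blue, green, red); there is no depth.
- camera_params(name): a dict with "fx", "fy", "cx", "cy" (pixels), "T" (4x4, takes a point from camera to world coordinates); the wrist camera has in their place "tool_from_camera" (4x4, takes a point from camera to tool coordinates, whose origin is the TCP and whose axes are the flange's). Camera axes: x right, y down, z forward; pixel columns grow to the right and rows downward; lengths in m; the calibration is good to about 2 mm. A picture is of the moment at which its call begins: read the wrist's pose just before it. camera_params takes no time and is no camera call.
- ticket.job_done(): hands the job in; it is judged then, once.
The state is a dict: "time": time; "q": joint angles; "qd": joint speeds; "joint_efforts": joint torques, N m; "ee_pos": TCP position; "tcp_rot": TCP orientation; "wrist_force": force on the tool from outside, world axes, zero at the start; "torque": the same for the moment, N m; "opening": finger opening in m; "grasp_force": force on a finger pad.
Only numpy, scipy, OpenCV 4.12 (cv2) and the standard library are available. Lean on these libraries where they do the work, as an engineer would, in place of code of your own. Each camera call takes 0.05 s, during which the arm holds its last target. There are 200 camera calls.

## Working session

There is one attempt and no reset: what is moved stays moved. The work goes in short steps, Python scripts to look and compute and a shell command to move; the robot and the scene stay as the last step left them, time stands still between calls to the robot, and variables do not carry over. Pictures are saved under pics/ and viewed, at most 14 in all, crops included, and the job is handed in when it is done.

```bash
mkdir -p pics; ls; cat > h.py <<'E'
import numpy as np, cv2, json
from scipy.spatial.transform import Rotation as R
from workcell import sensors, camera, camera_params, ticket, bot
def snap(name,fn):
    o=sensors.get_obs(); im=camera(name); cv2.imwrite('pics/'+fn,im); return im,o
def camT(name,o=None):
    p=camera_params(name)
    if 'T' in p: return p,np.array(p['T'])
    T=np.eye(4); T[:3,:3]=R.from_euler('xyz',o['tcp_rot'],degrees=True).as_matrix(); T[:3,3]=o['ee_pos']
    return p,T@np.array(p['tool_from_camera'])
def p2w(name,uv,z,o=None):
    p,T=camT(name,o); out=[]
    for u,v in np.atleast_2d(uv):
        d=T[:3,:3]@np.array([(u-p['cx'])/p['fx'],(v-p['cy'])/p['fy'],1]); c=T[:3,3]
        out.append(c+d*(z-c[2])/d[2])
    return np.array(out)
def w2p(name,X,o=None):
    p,T=camT(name,o); Y=(np.atleast_2d(X)-T[:3,3])@T[:3,:3]
    return np.c_[Y[:,0]/Y[:,2]*p['fx']+p['cx'],Y[:,1]/Y[:,2]*p['fy']+p['cy']]
E
python3 - <<'E'
from h import *
np.set_printoptions(precision=3,suppress=True)
im,o=snap('top','t1.png'); snap('scene','s1.png'); print(o, bot.pinch_z)
for n in('top','scene'):print(camera_params(n))
print(camera_params('wrist'))
E
```

```text
pics
{'time': 0.0, 'q': array([-77.178,   5.01 ,  10.033,  95.098,   0.   ,  90.   ]), 'qd': array([ 0.004,  0.102,  0.1  ,  0.064, -0.05 ,  0.004]), 'joint_efforts': array([ -0.001, -52.038,  46.481,   0.016,   0.   ,   0.   ]), 'ee_pos': array([ 0.122, -0.536,  0.231]), 'tcp_rot': array([-179.924,   -0.   ,   12.822]), 'wrist_force': array([-0.339, -0.161,  1.296]), 'torque': array([ 0.004, -0.029, -0.021]), 'grasp_force': 0.0, 'opening': 0.08523310677390174} 0.0187
{'fx': 491.23207097868107, 'fy': 491.23207097868107, 'cx': 276.35206099707386, 'cy': 209.20825101566993, 'T': array([[ 0.019, -0.993,  0.114,  0.316],
       [-1.   , -0.017,  0.02 ,  0.025],
       [-0.018, -0.114, -0.993,  1.619],
       [ 0.   ,  0.   ,  0.   ,  1.   ]])}
{'fx': 432.429211614642, 'fy': 432.429211614642, 'cx': 282.33800815833945, 'cy': 206.49458056426246, 'T': array([[-0.064,  0.607, -0.792,  1.478],
       [ 0.998,  0.039, -0.051,  0.102],
       [-0.001, -0.794, -0.608,  0.936],
       [ 0.   ,  0.   ,  0.   ,  1.   ]])}
{'fx': 316.17001255178536, 'fy': 316.17001255178536, 'cx': 280.8646432263291, 'cy': 210.6137222964267, 'tool_from_camera': array([[ 0.001, -0.948, -0.318,  0.082],
       [ 1.   ,  0.   ,  0.001,  0.   ],
       [-0.001, -0.318,  0.948, -0.142],
       [ 0.   ,  0.   ,  0.   ,  1.   ]])}
```

View pics/t1.png

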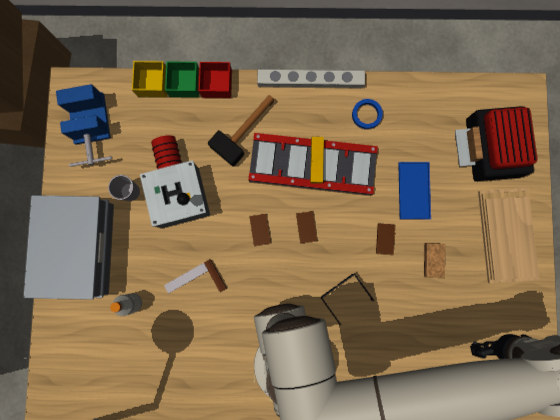

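View pics/s1.png

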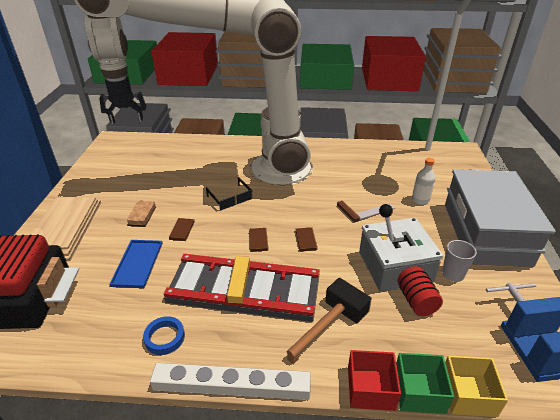

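The top view shows three panels near (260,229), (307,226) and (386,239). The cradle is at (313,163) with the block at (317,160), the tray at (414,190), the gearbox at (174,194) and the knob at about (184,199). Next I'll segment these.

```bash
cat > seg.py <<'E'
from h import *
def rects(mask,amin):
    n,l,s,c=cv2.connectedComponentsWithStats(mask.astype(np.uint8)); 
    out=[]
    for i in range(1,n):
        if s[i,4]>=amin:
            pts=np.argwhere(l==i)[:,::-1].astype(np.float32); out.append((s[i,4],cv2.boxPoints(cv2.minAreaRect(pts))))
    return out
def wrect(name,box,z,o=None):
    w=p2w(name,box,z,o)[:,:2]; c=w.mean(0); e=np.diff(np.r_[w,w[:1]],axis=0)[:2]; L=np.linalg.norm(e,axis=1); k=L.argmax()
    a=np.degrees(np.arctan2(e[k,1],e[k,0]))%180
    return c,L[k],L[1-k],a
E
python3 - <<'E'
from seg import *
np.set_printoptions(precision=3,suppress=True)
im=cv2.imread('pics/t1.png'); hsv=cv2.cvtColor(im,cv2.COLOR_BGR2HSV); h,s,v=[hsv[...,i].astype(int) for i in range(3)]
for u,w in((260,229),(307,226),(386,239),(317,160),(414,190),(250,60)):print(hsv[w,u],end=' ')
print()
box=np.zeros(h.shape,bool); box[120:300,130:470]=1
for nm,m,z,a in(('panel',(h<15)&(s>100)&(v<110),.012,150),('yellow',(h>18)&(h<32)&(s>170)&(v>130),.066,150),('blue',(h>105)&(h<125)&(s>150),.012,400),('red',((h<6)|(h>174))&(s>170)&(v>80),.036,100),('lever/gate',(s<60)&(v>150),.11,500)):
    for A,b in rects(m&box,a): print(nm,A,b.mean(0),*wrect('top',b,z))
cv2.imwrite('pics/t1c.png',cv2.resize(im[125:275,130:450],None,fx=2.5,fy=2.5,interpolation=cv2.INTER_CUBIC))
E
```

```text
[ 12 171  88] [ 11 174  85] [ 11 183  81] [ 22 255 187] [109 219 142] [ 24  31 116] 
panel 348 [165.676 151.206] [0.69  0.432] 0.09772112789111832 0.08549910305963379 16.12842057926531
panel 503 [306.32 226.74] [ 0.445 -0.042] 0.09792262242368736 0.05532554571949835 8.702565501876137
panel 497 [259.835 229.289] [0.433 0.11 ] 0.09813462401827311 0.05475661287607845 10.168932126724371
panel 517 [385.126 238.729] [ 0.41  -0.299] 0.0977458112879986 0.05592259552863149 176.61254229624916
panel 246 [214.703 275.165] [0.281 0.253] 0.10800006214822136 0.024249593867954444 31.01179027609561
yellow 531 [316.818 158.994] [ 0.659 -0.071] 0.1452959667561964 0.037735944351806355 178.94311391592507
blue 1703 [414.089 190.012] [ 0.573 -0.395] 0.1889833319322756 0.1001223594725003 0.7385025387496
red 390 [281.64  142.238] [0.72  0.044] 0.18817289181698643 0.04508062110428441 84.33792974143265
red 483 [163.941 150.765] [0.686 0.432] 0.10040950455562629 0.06900142893247703 16.18034284427145
red 367 [350.518 149.835] [ 0.698 -0.183] 0.17243354981153047 0.04524419890640622 84.33751703164464
red 860 [311.268 180.085] [ 0.595 -0.055] 0.40889455456969026 0.04437117861924178 84.46477194422826
lever/gate 2324 [171.765 193.059] [0.535 0.382] 0.17308013964765054 0.17068252361630815 105.20045387477303
```

View pics/t1c.png

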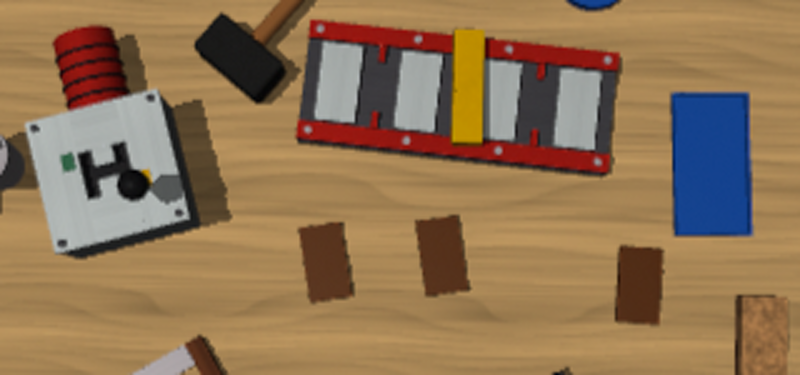

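The crop shows the cradle's corners, with the block slightly skew across the rails between beds 2 and 3. The knob is in the rear right slot, over the yellow mark. I'll work out the cradle and knob poses and check the knob by projection.

```bash
python3 - <<'E'
from seg import *
np.set_printoptions(precision=4,suppress=True)
im=cv2.imread('pics/t1.png'); hsv=cv2.cvtColor(im,cv2.COLOR_BGR2HSV); h,s,v=[hsv[...,i].astype(int) for i in range(3)]
m=((h<6)|(h>174))&(s>170)&(v>100); m[:, :240]=0;m[:120]=0;m[:,385:]=0;m[200:]=0
pts=np.argwhere(m)[:,::-1].astype(np.float32)
b=cv2.boxPoints(cv2.minAreaRect(pts)); c,L,W,a=wrect('top',b,.036); print('cradle',c,L,W,a)
yd=np.array([np.cos(np.radians(a)),np.sin(np.radians(a))])
for k in(-1.5,-.5,.5,1.5): print('seat',c+k*.105*yd)
def knob(g,th,f,ac):
    p=.18*np.array([np.sin(f),np.cos(f)*np.sin(ac),np.cos(f)*np.cos(ac)]); t=np.radians(th)
    return np.array([g[0]+p[0]*np.cos(t)-p[1]*np.sin(t),g[1]+p[0]*np.sin(t)+p[1]*np.cos(t),.02+p[2]])
g=(.535,.382)
for f,ac in((-.28,-.256),(0,-.256),(0,.256),(.28,.256)):
    k=knob(g,15.3,f,ac); print(f,ac,k,w2p('top',k))
d=(v<40); d[:185]=0;d[212:]=0;d[:,:172]=0;d[:,196:]=0
print(np.argwhere(d)[:,::-1].mean(0),d.sum())
p=w2p('top',[[*g,.11],[g[0]+.085*.9645,g[1]+.085*.264,.11]]);print(p)
E
```

```text
cradle [ 0.6528 -0.0603] 0.41216069848992104 0.16005620562624184 84.33753184862246
seat [ 0.6372 -0.217 ]
seat [ 0.6476 -0.1125]
seat [ 0.658 -0.008]
seat [0.6683 0.0964]
-0.28 -0.256 [0.4986 0.3266 0.1874] [[183.9098 201.5077]]
0 -0.256 [0.547  0.338  0.1941] [[180.2506 184.8445]]
0 0.256 [0.523  0.426  0.1941] [[150.1855 192.4296]]
0.28 0.256 [0.5714 0.4374 0.1874] [[147.7789 176.5674]]
[180.6587 195.4311] 167
[[171.7749 192.8397]
 [165.7903 166.8557]]
```

```bash
R='' 
python3 -m jog '[[[0.32,0.72,0.05,0.02,1],[0.32,0.72,0.05,0.02,1],[0.32,0.72,0.05,0.02,1],[0.32,0.72,0.05,0.02,1],[0.32,0.72,0.05,0.02,1],[0.32,0.72,0.05,0.02,1],[0.32,0.72,0.05,0.02,1],[0.32,0.72,0.05,0.02,1]]]' 30 | tail -3
python3 -m jog '[[[0.32,0.72,0.05,0.02,1],[0.32,0.72,0.05,0.02,1],[0.32,0.72,0.05,0.02,1],[0.32,0.72,0.05,0.02,1],[0.32,0.72,0.05,0.02,1],[0.32,0.72,0.05,0.02,1],[0.32,0.72,0.05,0.02,1],[0.32,0.72,0.05,0.02,1]]]' >/dev/null
python3 -m jog '[[[0.32,0.72,0.05,0.02,1],[0.32,0.72,0.05,0.02,1],[0.32,0.72,0.05,0.02,1],[0.32,0.72,0.05,0.02,1],[0.32,0.72,0.05,0.02,1],[0.32,0.72,0.05,0.02,1],[0.32,0.72,0.05,0.02,1],[0.32,0.72,0.05,0.02,1]]]'
python3 - <<'E'
from h import *
im,o=snap('wrist','w1.png'); print(o['ee_pos'],o['tcp_rot'])
print(w2p('wrist',[[.4986,.3266,.1874],[.507,.328,.1874]],o))
snap('top','t2.png')
E
```

```text
wrist_force: [0.0, -0.7, -0.0]
opening: 0.0851
grasp_force: 0.0
time: 2.5
ee_pos: [0.5358, 0.2438, 0.2909]
tcp_rot: [-176.1, 0.1, 22.7]
wrist_force: [0.4, 0.0, 0.2]
opening: 0.0849
grasp_force: 0.0
[0.5358099  0.24380954 0.29092509] [-1.76126992e+02  7.30455807e-02  2.26513954e+01]
[[180.36901458 210.4953041 ]
 [181.65046628 201.0741048 ]]
```

View pics/w1.png

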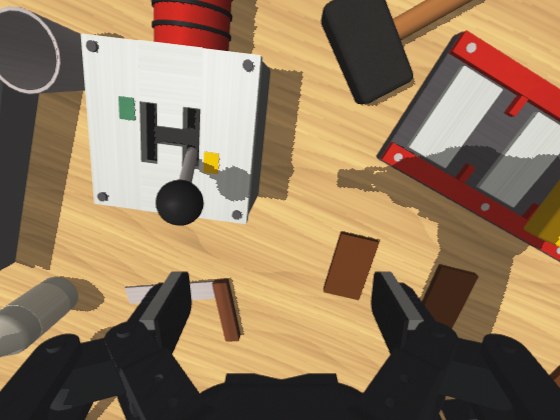

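The wrist view shows the knob at (180,203), matching the (0.507,0.328) estimate. I'll let the arm settle and check the top image for a fourth panel.

```bash
python3 -m jog '[[[0,0,0,0,1],[0,0,0,0,1],[0,0,0,0,1]]]'
python3 - <<'E'
from seg import *
np.set_printoptions(precision=3,suppress=True)
im=cv2.imread('pics/t2.png'); hsv=cv2.cvtColor(im,cv2.COLOR_BGR2HSV); h,s,v=[hsv[...,i].astype(int) for i in range(3)]
m=(h<15)&(s>100)&(v<110); m[:120]=0
for A,b in rects(m,150): print(A,b.mean(0),*wrect('top',b,.012))
im,o=snap('wrist','w2.png'); print(o['ee_pos'],o['tcp_rot'])
v=im.max(2); k=(v<30).astype(np.uint8); k[:120]=0;k[270:]=0
n,l,st,c=cv2.connectedComponentsWithStats(k)
for i in range(1,n):
    if st[i,4]>300: print(st[i],c[i],p2w('wrist',c[i],.188,o))
E
```

```text
time: 2.9
ee_pos: [0.5346, 0.2423, 0.2919]
tcp_rot: [-176.2, -0.0, 22.6]
wrist_force: [-0.2, 0.4, -0.0]
opening: 0.0856
grasp_force: 0.0
478 [499.234 151.53 ] [ 0.706 -0.677] 0.2146342931324531 0.11570445479910373 44.23964045961293
520 [286.75 177.25] [0.608 0.025] 0.2473048493092965 0.04951113593465298 84.46193495338665
500 [306.1 226.7] [ 0.445 -0.041] 0.09838995175644823 0.05579245695033986 8.704394611580057
497 [259.707 229.309] [0.433 0.11 ] 0.09813460814832413 0.05561218519790562 10.168874350976466
520 [385.237 238.735] [ 0.41 -0.3 ] 0.09774581306604761 0.05664340969084258 176.61252797364781
[0.535 0.242 0.292] [-176.151   -0.003   22.568]
[171 179  31  44 444] [191.284 197.261] [[0.512 0.32  0.188]]
```

View pics/t2.png

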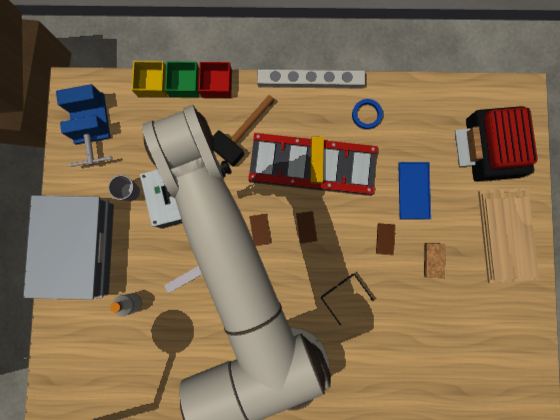

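Only three panels are present, and none is hidden where the arm stood at the start. The tool has picked up a 4° tilt, so I'll move more slowly and see if it goes away.

```bash
python3 -m jog '[[[-0.1,0.3,0,-0.25,1],[-0.1,0.3,0,-0.25,1],[-0.1,0.3,0,-0.25,1],[-0.1,0.3,0,-0.25,1],[-0.1,0.3,0,-0.25,1],[-0.05,0.2,0,-0.25,1],[0,0,0,0,1],[0,0,0,0,1]]]'
```

```text
time: 3.75
ee_pos: [0.5365, 0.2577, 0.2914]
tcp_rot: [-172.9, 0.1, 22.3]
wrist_force: [-0.0, 0.4, 0.2]
opening: 0.0853
grasp_force: 0.0
```

```bash
python3 -c "
from h import *
o=sensors.get_obs();print(o['q'],o['ee_pos'],o['tcp_rot'],o['joint_efforts'])"
```

```text
[ 22.26839981  13.30483249  26.04797585 102.82295063   7.09769815
 179.94390347] [0.53648541 0.25773622 0.29135677] [-1.72902228e+02  7.28758559e-02  2.23240665e+01] [-5.13663492e-02 -5.95686221e+01  4.50693405e+01  6.54299711e-04
  4.18657120e-01  4.98614696e-06]
```

Joint 6 has reached its limit at 180°, because yaw = q1 − q6 + 180. I need the half-turn equivalent, yaw about 195, so I'll turn by a positive yaw.

```bash
python3 -m jog '[[[0,0,0,1,1],[0,0,0,1,1],[0,0,0,1,1],[0,0,0,1,1],[0,0,0,1,1],[0,0,0,1,1],[0,0,0,1,1],[0,0,0,1,1]]]'
python3 -m jog '[[[0,0,0,1,1],[0,0,0,1,1],[0,0,0,1,1],[0,0,0,1,1],[0,0,0,1,1],[0,0,0,1,1],[0,0,0,1,1],[0,0,0,1,1]]]' >/dev/null
python3 -m jog '[[[0,0,0,1,1],[0,0,0,1,1],[0,0,0,1,1],[0,0,0,1,1],[0,0,0,1,1],[0,0,0,1,1],[0,0,0,1,1],[0,0,0,1,1]]]'
```

```text
time: 4.55
ee_pos: [0.5364, 0.2578, 0.2914]
tcp_rot: [-172.9, 0.1, 62.5]
wrist_force: [0.5, 1.5, 0.7]
opening: 0.0857
grasp_force: 0.0
time: 6.15
ee_pos: [0.5364, 0.2578, 0.2914]
tcp_rot: [-172.9, 0.1, 142.5]
wrist_force: [-0.1, -0.2, -1.1]
opening: 0.0856
grasp_force: 0.0
```

The 7° lateral tilt comes from joint 5 taking up motion while joint 6 sat at +180. Pushing past the opposite limit at −180 should undo it by symmetry.

```bash
python3 -m jog '[[[0,0,0,1,1],[0,0,0,1,1],[0,0,0,1,1],[0,0,0,1,1],[0,0,0,1,1],[0,0,0,1,1],[0,0,0,1,1],[0,0,0,1,1]]]'>/dev/null
python3 -m jog '[[[0,0,0,1,1],[0,0,0,1,1],[0,0,0,1,1],[0,0,0,1,1],[0,0,0,1,1],[0,0,0,1,1],[0,0,0,1,1],[0,0,0,1,1]]]' >/dev/null
python3 -m jog '[[[0,0,0,1,1],[0,0,0,1,1],[0,0,0,1,1],[0,0,0,1,1],[0,0,0,1,1],[0,0,0,1,1],[0,0,0,1,1],[0,0,0,1,1]]]' >/dev/null
python3 -m jog '[[[0,0,0,1,1],[0,0,0,1,1],[0,0,0,1,1],[0,0,0,1,1],[0,0,0,1,1],[0,0,0,1,1],[0,0,0,1,1],[0,0,0,1,1]]]' >/dev/null
python3 -m jog '[[[0,0,0,1,1],[0,0,0,1,1],[0,0,0,1,1],[0,0,0,1,1],[0,0,0,1,1],[0,0,0,1,1],[0,0,0,1,1],[0,0,0,1,1]]]' >/dev/null
python3 -m jog '[[[0,0,0,1,1],[0,0,0,1,1],[0,0,0,1,1],[0,0,0,1,1],[0,0,0,1,1],[0,0,0,1,1],[0,0,0,1,1],[0,0,0,1,1]]]'
python3 -c "
from h import *
o=sensors.get_obs();print(o['q'])"
python3 -m jog '[[[0,0,0,1,1],[0,0,0,1,1]]]'
python3 -c "
from h import *
o=sensors.get_obs();print(o['q'])"
```

```text
time: 10.95
ee_pos: [0.5362, 0.2582, 0.2914]
tcp_rot: [-172.9, 0.1, 22.3]
wrist_force: [0.7, -0.4, 0.5]
opening: 0.0855
grasp_force: 0.0
[  22.3340209    13.30717743   26.0625121   102.84123868    7.07338832
 -180.01462598]
time: 11.15
ee_pos: [0.5156, 0.3004, 0.2912]
tcp_rot: [-175.0, 0.1, 27.8]
wrist_force: [0.0, -0.2, -0.5]
opening: 0.0859
grasp_force: 0.0
[  27.83071432   13.69607913   26.62140507  103.03920375    5.01872761
 -179.93801181]
```

```bash
python3 -m jog '[[[0,0,0,1,1],[0,0,0,1,1],[0,0,0,1,1],[0,0,0,0,1]]]'
python3 -c "
from h import *
o=sensors.get_obs();print(o['q'])"
```

```text
time: 11.55
ee_pos: [0.4753, 0.3614, 0.2913]
tcp_rot: [-178.0, 0.2, 36.2]
wrist_force: [0.9, -0.2, -0.6]
opening: 0.0854
grasp_force: 0.0
[  36.28363914   13.9249437    27.01751205  103.25245748    2.02651687
 -179.94496597]
```

```bash
python3 -m jog '[[[0,0,0,1,1],[0,0,0,1,1],[0,0,0,0,1]]]'
python3 -c "
from h import *
o=sensors.get_obs();print(o['q'])"
```

```text
time: 11.85
ee_pos: [0.4454, 0.3965, 0.2913]
tcp_rot: [-180.0, 0.2, 41.6]
wrist_force: [-0.3, 0.5, -0.8]
opening: 0.0855
grasp_force: 0.0
[ 4.16759381e+01  1.38768295e+01  2.69777379e+01  1.03301597e+02
  1.25351328e-03 -1.79939909e+02]
```

The tool is vertical again. Yaw 15.3 is now directly reachable with q6 about −162.

```bash
python3 -m jog '[[[0,0,0,-1,1],[0,0,0,-1,1],[0,0,0,-1,1],[0.4,-0.45,0,-0.75,1],[0.45,-0.5,0,-0.75,1],[0.4,-0.48,0,-0.75,1],[0,0,0,0,1],[0,0,0,0,1]]]'
python3 - <<'E'
from seg import *
np.set_printoptions(precision=3,suppress=True)
im,o=snap('wrist','w3.png'); print(o['ee_pos'],o['q'])
print(w2p('wrist',[.507,.326,.188],o))
E
```

```text
time: 12.65
ee_pos: [0.5099, 0.3226, 0.2912]
tcp_rot: [-180.0, 0.2, 15.1]
wrist_force: [-0.4, 1.1, 0.4]
opening: 0.0856
grasp_force: 0.0
[0.51  0.323 0.291] [  32.286   14.939   28.255  103.519    0.069 -162.786]
[[275.132 212.077]]
```

View pics/w3.png

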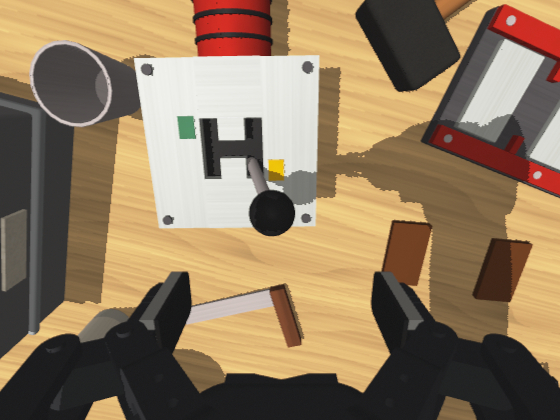

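The knob is at (272,214), within 3 mm of the prediction, and the gate lines up with the gripper. I'll descend and grip.

```bash
python3 -m jog '[[[-0.08,0.07,-0.42,0,1],[0,0,-0.42,0,1],[0,0,-0.42,0,1],[0,0,-0.42,0,1],[0,0,-0.42,0,1],[0,0,-0.42,0,1],[0,0,0,0,1]]]' 30
python3 -m jog '[[[0,0,0,0,0],[0,0,0,0,0],[0,0,0,0,0],[0,0,0,0,0],[0,0,0,0,0],[0,0,0,0,0],[0,0,0,0,0],[0,0,0,0,0]]]' 30
```

```text
time: 13.4
ee_pos: [0.5035, 0.3272, 0.1624]
tcp_rot: [179.9, 0.4, 15.3]
wrist_force: [0.2, -0.4, -0.6]
opening: 0.0855
grasp_force: 0.0
time: 14.2
ee_pos: [0.5055, 0.3275, 0.1666]
tcp_rot: [-180.0, 0.1, 15.2]
wrist_force: [-1.3, 0.1, 5.3]
opening: 0.0366
grasp_force: 29.6
```

```bash
python3 -m jog '[[[0.14,0.04,0.02,0,0],[0.14,0.04,0.02,0,0],[0.14,0.04,0.02,0,0],[0.14,0.04,0.02,0,0],[0.14,0.04,0.01,0,0],[0.14,0.04,0.01,0,0],[0,0,0,0,0],[0,0,0,0,0]]]'
python3 -m jog '[[[0,0,0,0,0.75],[0,0,0,0,0.75],[0,0,0,0,0.75],[0,0,0,0,1],[0,0,0.4,0,1],[0,0,0.5,0,1],[0,0,0.5,0,1],[0,0,0.5,0,1]]]'
python3 - <<'E'
from seg import *
snap('wrist','w4.png'); im,o=snap('top','t3.png'); print(o['ee_pos'],o['q'])
E
```

```text
time: 15.0
ee_pos: [0.5478, 0.3393, 0.1705]
tcp_rot: [180.0, 0.2, 15.2]
wrist_force: [-0.1, -1.1, 6.2]
opening: 0.0367
grasp_force: 30.3
time: 15.8
ee_pos: [0.547, 0.3392, 0.2662]
tcp_rot: [180.0, 0.2, 15.2]
wrist_force: [0.8, 0.7, 1.0]
opening: 0.0855
grasp_force: 0.0
[0.54741914 0.33944792 0.27068458] [ 3.17792436e+01  2.00546418e+01  3.23046817e+01  1.02151989e+02
  5.26639997e-02 -1.63424365e+02]
```

View pics/w4.png

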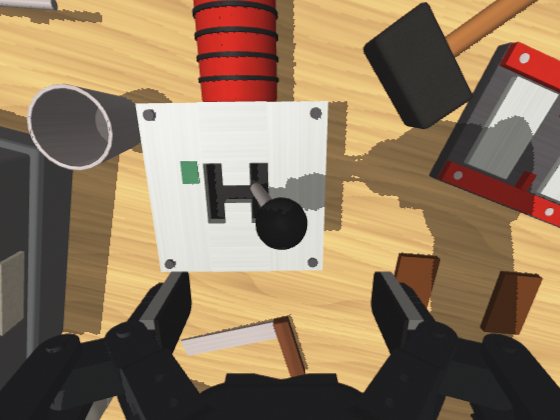

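The stem sits at gate position (260,190), in the neutral cross-slot at the right-hand end. Next I'll travel to the block while unwinding joint 6.

```bash
for i in 1; do
python3 -m jog '[[[0.056,-0.205,-0.02,-0.98,1],[0.056,-0.205,-0.02,-0.98,1],[0.056,-0.205,-0.02,-0.98,1],[0.056,-0.205,-0.02,-0.98,1],[0.056,-0.205,-0.02,-0.98,1],[0.056,-0.205,-0.02,-0.98,1],[0.056,-0.205,-0.02,-0.98,1],[0.056,-0.205,-0.02,-0.98,1]]]' >/dev/null
python3 -m jog '[[[0.056,-0.205,-0.04,-0.98,1],[0.056,-0.205,-0.04,-0.98,1],[0.056,-0.205,-0.04,-0.98,1],[0.056,-0.205,-0.04,-0.98,1],[0.056,-0.205,-0.04,-0.98,1],[0.056,-0.205,-0.04,-0.98,1],[0.056,-0.205,-0.04,-0.98,1],[0.056,-0.205,-0.04,-0.98,1]]]' >/dev/null
python3 -m jog '[[[0.056,-0.205,-0.04,-0.98,1],[0.056,-0.205,-0.04,-0.98,1],[0.056,-0.205,-0.04,-0.98,1],[0.056,-0.205,-0.04,-0.98,1],[0.056,-0.205,-0.04,-0.98,1],[0.056,-0.205,-0.04,-0.98,1],[0.056,-0.205,-0.04,-0.98,1],[0.056,-0.205,-0.04,-0.98,1]]]' >/dev/null
python3 -m jog '[[[0.056,-0.205,-0.04,-0.98,1],[0.056,-0.205,-0.04,-0.98,1],[0.056,-0.205,-0.04,-0.98,1],[0.056,-0.205,-0.04,-0.98,1],[0.056,-0.205,-0.04,-0.98,1],[0.056,-0.205,-0.04,-0.98,1],[0.056,-0.205,-0.04,-0.98,1],[0.056,-0.205,-0.04,-0.98,1]]]' 
python3 -m jog '[[[0.056,-0.205,-0.04,-0.98,1],[0.056,-0.205,-0.04,-0.98,1],[0.056,-0.205,-0.04,-0.98,1],[0.056,-0.205,-0.04,-0.98,1],[0.056,-0.205,-0.04,-0.98,1],[0.056,-0.205,-0.04,-0.98,1],[0.056,-0.205,-0.04,-0.98,1],[0.056,-0.205,-0.04,-0.98,1]]]' >/dev/null
done
python3 -m jog '[[[0,0,0,0,1],[0,0,0,0,1]]]'
python3 - <<'E'
from seg import *
np.set_printoptions(precision=4,suppress=True)
im,o=snap('wrist','w5.png'); print(o['ee_pos'],o['tcp_rot'],o['q'])
hsv=cv2.cvtColor(im,cv2.COLOR_BGR2HSV); h,s,v=[hsv[...,i].astype(int) for i in range(3)]
for nm,m,z,a in(('yellow',(h>18)&(h<32)&(s>170)&(v>100),.066,500),('red',((h<6)|(h>174))&(s>150)&(v>60),.036,500)):
    for A,b in rects(m,a): print(nm,A,b.mean(0),*wrect('wrist',b,z,o))
E
```

```text
time: 19.1
ee_pos: [0.6367, 0.0108, 0.2084]
tcp_rot: [180.0, 0.2, -141.8]
wrist_force: [-0.6, -0.4, 0.1]
opening: 0.0856
grasp_force: 0.0
time: 20.1
ee_pos: [0.6589, -0.0707, 0.1927]
tcp_rot: [180.0, 0.2, 179.3]
wrist_force: [0.2, 0.7, -0.3]
opening: 0.0855
grasp_force: 0.0
[ 0.6589 -0.0707  0.1927] [179.9803   0.1533 179.3187] [-6.1367 20.3394 23.8849 93.3948  0.0342 -5.4553]
yellow 7101 [279. 194.] [ 0.6586 -0.0727] 0.1470994851314662 0.03898366158795177 177.87040465716026
red 11967 [293.3414 125.0138] [ 0.5967 -0.0551] 0.4055391240047139 0.04619539259988558 84.52548184720922
red 4221 [172.8547 228.6991] [ 0.6968 -0.1807] 0.17119529560564564 0.04882514754716147 84.79899186121308
red 4256 [391.0627 245.6784] [0.7181 0.0429] 0.18242829871810887 0.04804910743010169 84.7494538657669
red 703 [542.5 366. ] [0.8776 0.2386] 0.0626506229808314 0.03833432697714269 15.035850503384951
```

View pics/w5.png

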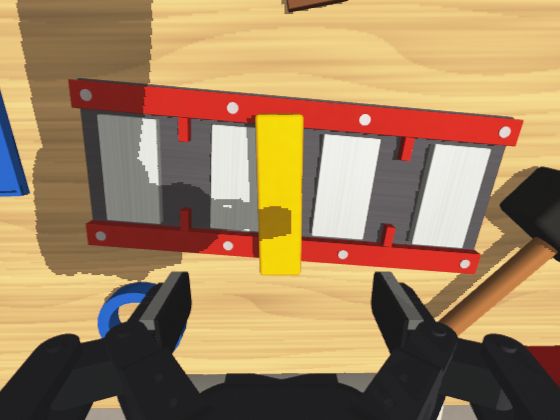

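The block is at px (279,194), flat on the rails midway between the beds, with a clear gap either side. I'll descend, grip and lift.

```bash
python3 -m jog '[[[0,-0.04,-0.4,-0.28,1],[0,0,-0.5,0,1],[0,0,-0.5,0,1],[0,0,-0.5,0,1],[0,0,-0.5,0,1],[0,0,-0.4,0,1],[0,0,-0.2,0,1],[0,0,0,0,0]]]' 50
python3 -m jog '[[[0,0,0,0,0],[0,0,0,0,0],[0,0,0,0,0],[0,0,0,0,0],[0,0,0,0,0],[0,0,0,0,0],[0,0,0,0,0]]]' 50
python3 -m jog '[[[0,0,0.3,0,0],[0,0,0.5,0,0],[0,0,0.5,0,0],[0,0,0,0,0]]]' 50

```

```text
time: 20.95
ee_pos: [0.6583, -0.0722, 0.042]
tcp_rot: [180.0, 0.1, 177.9]
wrist_force: [-0.6, 0.5, -0.8]
opening: 0.0735
grasp_force: 0.0
time: 21.65
ee_pos: [0.6601, -0.0729, 0.0452]
tcp_rot: [-180.0, 0.4, 177.8]
wrist_force: [-0.8, 0.9, 6.2]
opening: 0.039
grasp_force: 51.7
time: 22.05
ee_pos: [0.6609, -0.073, 0.1135]
tcp_rot: [-180.0, 0.6, 177.8]
wrist_force: [0.7, -0.2, -0.3]
opening: 0.0394
grasp_force: 50.8
```

```bash
python3 -m jog '[[[-0.1,-0.36,0,0.03,0],[-0.1,-0.36,0,0.03,0],[-0.1,-0.36,0,0.03,0],[-0.1,-0.36,0,0.03,0],[-0.1,-0.36,0,0.03,0],[-0.1,-0.36,0,0.03,0],[-0.1,-0.36,0,0.03,0],[-0.1,-0.36,0,0.03,0]]]'
python3 -m jog '[[[-0.1,-0.36,0,0.03,0],[-0.1,-0.36,0,0.03,0],[-0.1,-0.36,0,0.03,0],[-0.1,-0.36,0,0.03,0],[-0.1,-0.36,0,0.03,0],[-0.1,-0.36,0,0.03,0],[-0.1,-0.36,0,0.03,0],[-0.1,-0.36,0,0.03,0]]]'
python3 -m jog '[[[-0.1,-0.36,0,0.03,0],[-0.06,-0.32,0,0.03,0],[0,0,0,0,0],[0,0,0,0,0]]]'

```

```text
time: 22.85
ee_pos: [0.6187, -0.2174, 0.1081]
tcp_rot: [180.0, 0.2, 179.0]
wrist_force: [-0.6, 0.0, -0.6]
opening: 0.0394
grasp_force: 50.7
time: 23.65
ee_pos: [0.5787, -0.362, 0.1082]
tcp_rot: [180.0, 0.2, -179.8]
wrist_force: [0.1, 0.8, -1.7]
opening: 0.0389
grasp_force: 50.7
time: 24.05
ee_pos: [0.571, -0.3953, 0.1081]
tcp_rot: [180.0, 0.2, -179.5]
wrist_force: [-0.5, 0.2, -1.8]
opening: 0.0392
grasp_force: 50.7
```

```bash
python3 -m jog '[[[0,0,-0.5,0,0],[0,0,-0.5,0,0],[0,0,-0.4,0,0],[0,0,-0.3,0,0],[0,0,-0.18,0,0],[0,0,0,0,0],[0,0,0,0,0.6],[0,0,0,0,0.6]]]'
python3 -m jog '[[[0,0,0,0,0.62],[0,0,0,0,0.62],[0,0,0.2,0,0.62],[0,0,0.5,0,0.62],[0,0,0.5,0,1],[0,0,0.5,0,1],[0,0,0.3,0,1]]]'
python3 - <<'E'
from seg import *
np.set_printoptions(precision=4,suppress=True)
im,o=snap('wrist','w6.png'); print(o['ee_pos'],o['tcp_rot'],o['q'])
for n,im,zz in(('wrist',im,.034),('top',camera('top'),.034)):
  hsv=cv2.cvtColor(im,cv2.COLOR_BGR2HSV); h,s,v=[hsv[...,i].astype(int) for i in range(3)]
  if n=='top':cv2.imwrite('pics/t4.png',im); m=(h<15)&(s>100)&(v<110); m[:200]=0; m[:,:240]=0; [print('p',A,*wrect(n,b,.012)) for A,b in rects(m,250)]
  for nm,m,z,a in(('yellow',(h>18)&(h<32)&(s>170)&(v>100),.034,300),('blue',(h>105)&(h<125)&(s>150),.012,500)):
    for A,b in rects(m,a): print(n,nm,A,b.mean(0),*wrect(n,b,z,o))
E
```

```text
time: 24.85
ee_pos: [0.5717, -0.395, 0.0153]
tcp_rot: [-180.0, 0.3, -179.5]
wrist_force: [-0.8, 0.1, -0.0]
opening: 0.0512
grasp_force: 0.0
time: 25.55
ee_pos: [0.5718, -0.3952, 0.1175]
tcp_rot: [-179.9, 0.3, -179.5]
wrist_force: [1.0, -0.4, 0.2]
opening: 0.0856
grasp_force: 0.0
[ 0.5718 -0.3952  0.1175] [-179.9015    0.349  -179.5027] [-34.7014  24.2346  20.6675  86.0909   0.1207 -35.1981]
wrist yellow 9570 [280. 206.] [ 0.5702 -0.3964] 0.14768590216638897 0.038082356030552406 2.128238579897147
wrist blue 16606 [277.5 195. ] [ 0.5715 -0.3986] 0.18827360724335393 0.09811245759534241 4.282794084097878
p 502 [0.4599 0.1142] 0.09885425240144213 0.055376856323030244 10.165467749279372
p 506 [ 0.4446 -0.0422] 0.09792262242368736 0.05532554571949835 8.702565501876137
top yellow 491 [147.5  75.5] [0.9441 0.4996] 0.10536326034712495 0.10167886796177947 90.66107320454267
top blue 2197 [ 82.22 114.04] [0.8148 0.7222] 0.1976025355698132 0.15906000654733216 11.276743415475892
top blue 502 [414. 189.] [ 0.5758 -0.3948] 0.1797971644935406 0.09890173313571465 179.08508579000613
```

The block is in the tray. One panel has been knocked from (0.433,0.110) to (0.460,0.114). I'll take the panel at (0.410,-0.300) first.

```bash
python3 -m jog '[[[-0.4,0.235,0.05,-0.1,1],[-0.4,0.235,0.05,-0.1,1],[-0.4,0.235,0.05,-0.1,1],[-0.4,0.235,0.05,-0.1,1],[-0.4,0.235,0.05,-0.1,1],[-0.4,0.235,0.05,-0.1,1],[-0.4,0.235,0,-0.1,1],[-0.44,0.255,0,-0.1,1]]]'
python3 -m jog '[[[0,0,0,0,1],[0,0,0,0,1]]]'
cat >> seg.py <<'E'
def wpanel(fn):
    im,o=snap('wrist',fn); hsv=cv2.cvtColor(im,cv2.COLOR_BGR2HSV); h,s,v=[hsv[...,i].astype(int) for i in range(3)]
    print(o['ee_pos'],o['tcp_rot'],o['q'][[0,5]])
    for A,b in rects((h<16)&(s>100)&(v<125),3000): print(A,b.mean(0),*wrect('wrist',b,.012,o))
E
python3 -c "
from seg import *
wpanel('w7.png')"
```

```text
time: 26.45
ee_pos: [0.408, -0.299, 0.1279]
tcp_rot: [179.9, 0.1, 176.5]
wrist_force: [-0.1, 0.4, 0.8]
opening: 0.0851
grasp_force: 0.0
time: 26.65
ee_pos: [0.4091, -0.2997, 0.1287]
tcp_rot: [180.0, 0.2, 176.5]
wrist_force: [-0.7, -0.2, 0.3]
opening: 0.0851
grasp_force: 0.0
[ 0.4090752  -0.29974888  0.1287043 ] [179.98743099   0.19447956 176.49901235] [-36.2971443  -32.79601952]
3008 [109.5 133.5] [ 0.3457869  -0.43386897] 0.1145289442163749 0.03646862819408173 168.0919757387454
```

View pics/w7.png

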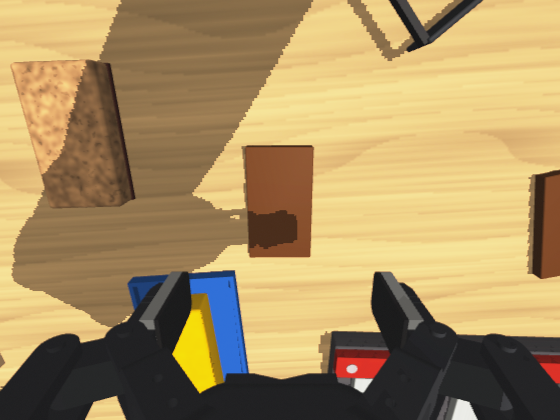

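```bash
python3 -c "
from seg import *
im=cv2.imread('pics/w7.png'); hsv=cv2.cvtColor(im,cv2.COLOR_BGR2HSV)
for p in((260,190),(280,200),(300,230)):print(hsv[p[1],p[0]])
o=sensors.get_obs();print(w2p('wrist',[[.41,-.3,.012]],o))"
```

```text
[ 11 171 137]
[ 11 165 139]
[ 12 172 135]
[[281.32483281 204.91453266]]
```

The panel is at px (280,202), centred under the gripper and square to it.

```bash
sed -i 's/(h<16)&(s>100)&(v<125)/(h<16)\&(s>145)\&(v<165)/' seg.py
python3 -m jog '[[[0.02,0,-0.5,0,1],[0,0,-0.5,0,1],[0,0,-0.5,0,1],[0,0,-0.5,0,1],[0,0,-0.3,0,1],[0,0,-0.17,0,1],[0,0,0,0,1],[0,0,0,0,0]]]' 60
python3 -m jog '[[[0,0,0,0,0],[0,0,0,0,0],[0,0,0,0,0],[0,0,0,0,0],[0,0,0,0,0],[0,0,0,0,0]]]' 60
python3 -m jog '[[[0,0,0.3,0,0],[0,0,0.5,0,0],[0,0,0.5,0,0],[0,0,0.5,0,0],[0,0,0,0,0]]]' 60
python3 -c "
from seg import *
snap('wrist','w8.png')
c=np.array([.6528,-.0603])"
```

```text
time: 27.5
ee_pos: [0.4107, -0.3002, 0.0066]
tcp_rot: [-180.0, 0.2, 176.5]
wrist_force: [-0.1, 0.3, -0.2]
opening: 0.0733
grasp_force: 0.0
time: 28.1
ee_pos: [0.4109, -0.3003, 0.008]
tcp_rot: [-179.9, 0.3, 176.5]
wrist_force: [-2.7, 3.2, 11.8]
opening: 0.0508
grasp_force: 60.3
time: 28.6
ee_pos: [0.4118, -0.301, 0.1008]
tcp_rot: [-179.8, 0.5, 176.5]
wrist_force: [0.8, 0.3, -0.0]
opening: -0.0002
grasp_force: 0.0
```

View pics/w8.png

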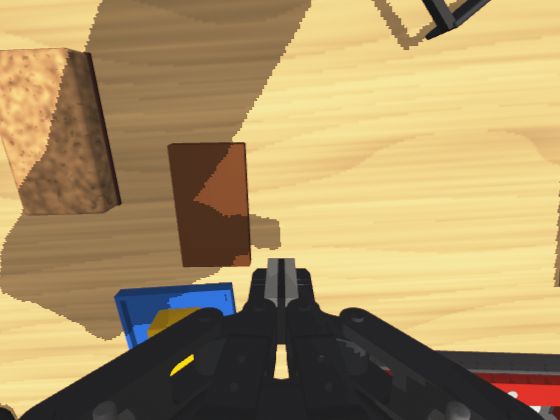

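The fingers were too high, so they pinched only the upper edge and pushed the panel aside to px (210,203). I'll re-measure and go lower.

```bash
python3 -m jog '[[[0,0,0.5,0,1],[0,0,0,0,1],[0,0,0,0,1],[0,0,0,0,1],[0,0,0,0,1],[0,0,0,0,1]]]'
python3 -c "
from seg import *
wpanel('w9.png')"
```

```text
time: 29.25
ee_pos: [0.4099, -0.2996, 0.1201]
tcp_rot: [180.0, 0.1, 176.5]
wrist_force: [0.1, 1.1, 0.6]
opening: 0.085
grasp_force: 0.0
[ 0.40994085 -0.29957371  0.12008741] [1.79960847e+02 1.49293380e-01 1.76502420e+02] [-36.22211858 -32.72448608]
7682 [212.58366 201.2154 ] [ 0.4041545  -0.35613654] 0.10068695085712663 0.054914289028683214 177.3138739861369
```

```bash
python3 -m jog '[[[-0.05,-0.56,-0.2,0.05,0.85],[-0.05,-0.56,-0.3,0.05,0.85],[0,0,-0.5,0,0.85],[0,0,-0.5,0,0.85],[0,0,-0.4,0,0.85],[0,0,-0.3,0,0.85],[0,0,-0.1,0,0.8],[0,0,0,0,0.8]]]' 60
python3 -m jog '[[[0,0,-0.06,0,0.78],[0,0,-0.06,0,0.78],[0,0,0,0,0.78]]]' 60
```

```text
time: 30.1
ee_pos: [0.405, -0.3556, 0.0054]
tcp_rot: [180.0, 0.2, 177.0]
wrist_force: [0.7, 0.5, 0.1]
opening: 0.0686
grasp_force: 0.0
time: 30.4
ee_pos: [0.4053, -0.3559, -0.0]
tcp_rot: [-180.0, 0.2, 177.0]
wrist_force: [-0.1, -0.4, 0.3]
opening: 0.0663
grasp_force: 0.0
```

```bash
python3 -m jog '[[[0,0,-0.06,0,0.75],[0,0,0,0,0.75]]]' 50
python3 -m jog '[[[0,0,0,0,0],[0,0,0,0,0],[0,0,0,0,0],[0,0,0,0,0]]]' 50
```

```text
time: 30.6
ee_pos: [0.4051, -0.3557, -0.0034]
tcp_rot: [180.0, 0.2, 177.0]
wrist_force: [-0.3, -0.3, 0.7]
opening: 0.0639
grasp_force: 0.0
time: 31.0
ee_pos: [0.4053, -0.3559, -0.0029]
tcp_rot: [-180.0, 0.2, 177.0]
wrist_force: [-0.3, 0.8, 3.3]
opening: 0.0543
grasp_force: 53.6
```

```bash
python3 -m jog '[[[0,0,0.2,0,0],[0,0,0.4,0,0],[0,0,0.5,0,0],[0,0,0.5,0,0],[0,0,0.5,0,0],[0,0,0,0,0]]]' 50
python3 -c "
from seg import *
wpanel('w10.png')"
```

```text
time: 31.6
ee_pos: [0.4064, -0.3568, 0.1059]
tcp_rot: [-179.8, 0.4, 177.0]
wrist_force: [0.4, 0.6, -0.8]
opening: 0.0549
grasp_force: 53.3
[ 0.4063852  -0.3568343   0.10591951] [-179.81430263    0.44478631  177.00133598] [-41.35407897 -38.3541662 ]
23025 [281. 275.] [ 0.47261233 -0.36088613] 0.18690238408510243 0.1003459348069306 0.9203775605502187
```

View pics/w10.png

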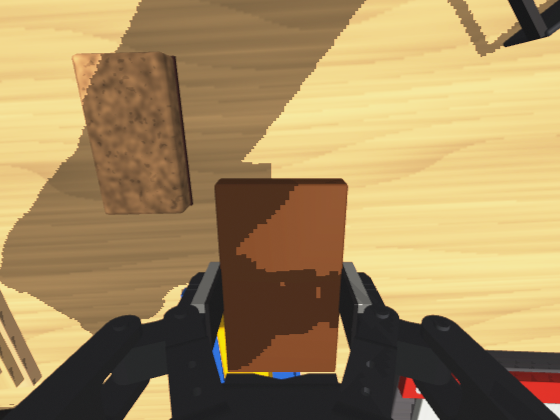

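The panel is held squarely; its visible edges are at rows 185 and 373. I'll compute its offset and refine the cradle pose from w5.

```bash
python3 - <<'E'
from seg import *
np.set_printoptions(precision=4,suppress=True)
o=sensors.get_obs()
w=p2w('wrist',[[217,185],[345,185],[338,373],[225,373]],o['ee_pos'][2]+.0155,o); print(w[:,:2],w.mean(0)[:2],o['ee_pos'])
im=cv2.imread('pics/w5.png'); hsv=cv2.cvtColor(im,cv2.COLOR_BGR2HSV); h,s,v=[hsv[...,i].astype(int) for i in range(3)]
m=((h<6)|(h>174))&(s>150)&(v>60); m[300:]=0; m[:60]=0
o5=dict(ee_pos=[.6589,-.0707,.1927],tcp_rot=[179.9803,.1533,179.3187])
P=p2w('wrist',np.argwhere(m)[:,::-1],.036,o5)[:,:2].astype(np.float32)
(c,sz,a)=cv2.minAreaRect(P*1000); print(c,sz,a)
def seats(c,a):
    t=np.radians(a); return [np.array(c)+k*.105*np.array([np.cos(t),np.sin(t)]) for k in(-1.5,-.5,.5,1.5)]
for q in seats([.6528,-.0603],84.5):print(q,np.hypot(*q))
E
```

```text
[[ 0.3545 -0.3802]
 [ 0.3571 -0.3278]
 [ 0.4556 -0.33  ]
 [ 0.4528 -0.3876]] [ 0.405  -0.3564] [ 0.4059 -0.3564  0.1038]
(652.7075805664062, -60.766937255859375) (407.1899108886719, 158.9268341064453) 84.55713653564453
[ 0.6377 -0.2171] 0.6736380922332456
[ 0.6478 -0.1126] 0.6574746229089117
[ 0.6578 -0.008 ] 0.657881053254146
[0.6679 0.0965] 0.6748274451238283
```

```bash
python3 -m jog '[[[0.38,0.23,0,-0.04,0],[0.38,0.23,0,-0.04,0],[0.38,0.23,0,-0.04,0],[0.38,0.23,0,-0.04,0],[0.38,0.23,0,-0.04,0],[0.38,0.23,0,-0.04,0],[0.38,0.23,0,-0.04,0],[0.38,0.23,0,-0.04,0]]]'
python3 -m jog '[[[0.38,0.23,0,-0.04,0],[0.38,0.23,0,-0.04,0],[0.38,0.23,0,-0.04,0],[0.38,0.23,0,-0.04,0],[0.07,0.03,0,0,0],[0,0,0,0,0],[0,0,0,0,0]]]'
python3 -c "
from seg import *
snap('wrist','w11.png')"
```

```text
time: 32.45
ee_pos: [0.5573, -0.263, 0.1004]
tcp_rot: [180.0, 0.1, 175.4]
wrist_force: [-0.1, 0.2, -0.9]
opening: 0.0548
grasp_force: 53.3
time: 33.15
ee_pos: [0.6359, -0.2166, 0.1011]
tcp_rot: [180.0, 0.1, 174.6]
wrist_force: [-0.0, 0.0, -0.1]
opening: 0.0545
grasp_force: 53.2
```

View pics/w11.png

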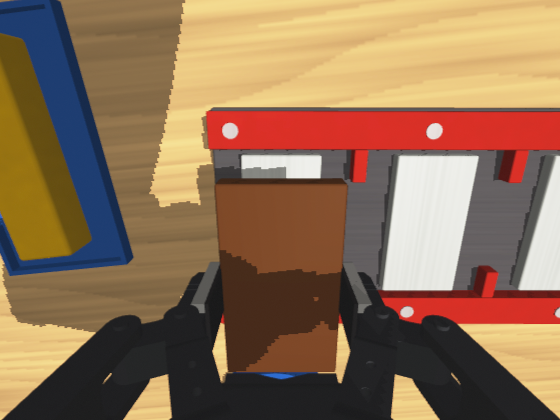

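Aligned over bed 1. I'll lower it, release and press.

```bash
python3 -m jog '[[[0.04,-0.02,-0.4,0,0],[0,0,-0.4,0,0],[0,0,-0.3,0,0],[0,0,-0.2,0,0],[0,0,-0.08,0,0],[0,0,0,0,0],[0,0,0,0,0]]]'
python3 -m jog '[[[0,0,0,0,0.8],[0,0,0,0,0.8],[0,0,0,0,0.8],[0,0,0.4,0,0.8],[0,0,0.4,0,0],[0,0,0,0,0],[0,0,0,0,0],[0,0,0,0,0]]]'
```

```text
time: 33.9
ee_pos: [0.6391, -0.2175, 0.0337]
tcp_rot: [-180.0, 0.3, 174.6]
wrist_force: [0.2, 0.6, -0.8]
opening: 0.0549
grasp_force: 53.2
time: 34.7
ee_pos: [0.6383, -0.2172, 0.0717]
tcp_rot: [180.0, 0.1, 174.6]
wrist_force: [0.1, -0.2, -0.4]
opening: 0.01
grasp_force: 0.0
```

```bash
python3 -m jog '[[[0,0,-0.2,0,0],[0,0,-0.2,0,0],[0,0,-0.12,0,0],[0,0,-0.1,0,0],[0,0,-0.08,0,0],[0,0,0,0,0],[0,0,0,0,0]]]'
python3 -m jog '[[[0,0,-0.06,0,0],[0,0,0,0,0],[0,0,0,0,0]]]'
```

```text
time: 35.4
ee_pos: [0.6386, -0.2173, 0.0374]
tcp_rot: [180.0, 0.2, 174.6]
wrist_force: [0.1, 0.3, 0.2]
opening: -0.0004
grasp_force: 0.0
time: 35.7
ee_pos: [0.6389, -0.2174, 0.0361]
tcp_rot: [-180.0, 0.3, 174.6]
wrist_force: [-4.0, 1.6, 7.7]
opening: -0.0003
grasp_force: 4.5
```

```bash
python3 -m jog '[[[0,0,-0.06,0,0],[0,0,0,0,0],[0,0,0,0,0]]]'
python3 -m jog '[[[0,0,-0.06,0,0],[0,0,0,0,0],[0,0,0,0,0]]]'
```

```text
time: 36.0
ee_pos: [0.639, -0.2174, 0.036]
tcp_rot: [-180.0, 0.4, 174.6]
wrist_force: [-12.6, 3.6, 27.2]
opening: 0.0002
grasp_force: 13.4
time: 36.3
ee_pos: [0.639, -0.2175, 0.0359]
tcp_rot: [-179.9, 0.5, 174.6]
wrist_force: [-20.3, 6.4, 43.4]
opening: -0.0
grasp_force: 22.3
```

Bed 1 is on its stop, with the panel top at 36 mm. I'll raise the tool, check the panel from above, then go to the middle panel.

```bash
python3 -m jog '[[[0,0,0.4,0,0],[0,0,0.5,0,0],[0,0,0.5,0,0.5],[0,0,0.5,0,1],[0,0,0.5,0,1],[0,0,0,0,1],[0,0,0,0,1]]]' >/dev/null
cat >> seg.py <<'E'
C=np.array([.6527,-.0606]); TH=np.radians(84.6)
def wseat(fn,z=.036):
    im,o=snap('wrist',fn); hsv=cv2.cvtColor(im,cv2.COLOR_BGR2HSV); h,s,v=[hsv[...,i].astype(int) for i in range(3)]
    print(o['ee_pos'],o['tcp_rot'])
    for A,b in rects((h>=7)&(h<16)&(s>130)&(v<165)&(v>30),1500):
        c,L,W,a=wrect('wrist',b,z,o); d=c-C; e=np.array([np.cos(TH),np.sin(TH)])
        print(A,b.mean(0),c,L,W,'ang',a-84.6-90,'x',d@np.array([e[1],-e[0]]),'y-bed',d@e/.105+2.5)
E
python3 -c "
from seg import *
wseat('w12.png')"
python3 -m jog '[[[-0.32,0.29,0,0.235,1],[-0.32,0.29,0,0.235,1],[-0.32,0.29,0,0.235,1],[-0.32,0.29,0,0.235,1],[-0.32,0.29,0,0.235,1],[-0.32,0.29,0,0.235,1],[-0.32,0.29,0,0.235,1],[-0.32,0.29,0,0.235,1]]]'
python3 -m jog '[[[-0.32,0.29,-0.1,0.235,1],[-0.32,0.29,-0.1,0.235,1],[-0.32,0.29,-0.1,0.235,1],[-0.32,0.29,-0.1,0.235,1],[0,0,0,0,1],[0,0,0,0,1]]]'
python3 -c "
from seg import *
wpanel('w13.png')"
```

```text
[ 0.63902161 -0.21739697  0.14896021] [-179.99246435    0.25938391  174.59931713]
7350 [280. 201.] [ 0.63788457 -0.21843805] 0.0988477780896979 0.05399250274882854 ang 1.97251198635405 x 0.00010419266318419984 y-bed 0.9901732077433074
time: 37.85
ee_pos: [0.5094, -0.1007, 0.1472]
tcp_rot: [180.0, 0.1, -176.0]
wrist_force: [0.2, 0.7, 0.8]
opening: 0.0851
grasp_force: 0.0
time: 38.45
ee_pos: [0.4464, -0.0432, 0.1281]
tcp_rot: [180.0, 0.2, -171.3]
wrist_force: [-0.1, -0.1, 0.6]
opening: 0.0852
grasp_force: 0.0
[ 0.44640977 -0.04317748  0.12807381] [ 1.79991644e+02  1.62257575e-01 -1.71280397e+02] [ -5.55512598 -14.27467591]
7208 [281.5 197.5] [ 0.44285762 -0.04365126] 0.09836562630485372 0.053704291992355734 10.739622456226805
6546 [452.56134 239.12593] [0.45801699 0.11251615] 0.10646068881754159 0.05867695545672627 10.445526399607587
```

Panel 1 is seated within 1 mm. Now the second panel.

```bash
python3 -m jog '[[[-0.05,-0.01,-0.5,0,0.85],[0,0,-0.5,0,0.85],[0,0,-0.5,0,0.85],[0,0,-0.5,0,0.85],[0,0,-0.35,0,0.82],[0,0,-0.2,0,0.8],[0,0,-0.07,0,0.77],[0,0,0,0,0.75]]]' 50
python3 -m jog '[[[0,0,0,0,0.75],[0,0,0,0,0.75]]]' 
python3 -m jog '[[[0,0,0,0,0],[0,0,0,0,0],[0,0,0,0,0],[0,0,0,0,0],[0,0,0,0,0]]]' 50
```

```text
time: 39.3
ee_pos: [0.4444, -0.044, -0.0022]
tcp_rot: [180.0, 0.2, -171.3]
wrist_force: [0.3, -0.0, 0.5]
opening: 0.0647
grasp_force: 0.0
time: 39.5
ee_pos: [0.4448, -0.0439, -0.0013]
tcp_rot: [-180.0, 0.3, -171.3]
wrist_force: [0.5, 0.3, 0.3]
opening: 0.0643
grasp_force: 0.0
time: 40.0
ee_pos: [0.4449, -0.0439, -0.001]
tcp_rot: [-180.0, 0.3, -171.3]
wrist_force: [-0.5, -0.3, 4.7]
opening: 0.0544
grasp_force: 53.3
```

```bash
python3 -m jog '[[[0,0,0.2,0,0],[0,0,0.5,0,0],[0,0,0.5,0,0],[0,0,0.5,0,0],[0,0,0.3,0,0],[0,0,0,0,0]]]'
python3 -m jog '[[[0.35,0.06,0,-0.235,0],[0.35,0.06,0,-0.235,0],[0.35,0.06,0,-0.235,0],[0.35,0.06,0,-0.235,0],[0.35,0.06,0,-0.235,0],[0.35,0.06,0,-0.235,0],[0.35,0.06,0,-0.235,0],[0.35,0.06,0,-0.235,0]]]' >/dev/null
python3 -m jog '[[[0.35,0.06,0,-0.235,0],[0.35,0.06,0,-0.235,0],[0.35,0.06,0,-0.235,0],[0.35,0.06,0,-0.235,0],[0.05,0,0,0,0],[0,0,0,0,0],[0,0,0,0,0]]]'
```

```text
time: 40.6
ee_pos: [0.4453, -0.0439, 0.1001]
tcp_rot: [-180.0, 0.4, -171.3]
wrist_force: [0.4, -1.3, -1.5]
opening: 0.0547
grasp_force: 53.0
time: 42.1
ee_pos: [0.6558, -0.0079, 0.0971]
tcp_rot: [-180.0, 0.1, 174.6]
wrist_force: [-0.3, -0.5, -0.5]
opening: 0.0544
grasp_force: 53.0
```

```bash
python3 -m jog '[[[0.05,-0.01,-0.4,0,0],[0,0,-0.4,0,0],[0,0,-0.28,0,0],[0,0,-0.14,0,0],[0,0,-0.06,0,0],[0,0,0,0,0],[0,0,0,0,0]]]'
python3 -m jog '[[[0,0,0,0,0.8],[0,0,0,0,0.8],[0,0,0,0,0.8],[0,0,0.5,0,0.8],[0,0,0.5,0,0],[0,0,0.5,0,0],[0,0,0.5,0,0],[0,0,0,0,0]]]'
python3 -c "
from seg import *
wseat('w14.png',.046)"
```

```text
time: 42.8
ee_pos: [0.6596, -0.0083, 0.0348]
tcp_rot: [180.0, 0.3, 174.6]
wrist_force: [-0.7, -0.2, -0.2]
opening: 0.0544
grasp_force: 53.0
time: 43.6
ee_pos: [0.6607, -0.0083, 0.1382]
tcp_rot: [180.0, 0.5, 174.6]
wrist_force: [0.4, 0.3, 0.5]
opening: 0.0101
grasp_force: 0.0
[ 0.66073458 -0.00828829  0.13822045] [179.96730803   0.54761233 174.60000059]
7514 [ 37.999992 201.49997 ] [ 0.63673192 -0.19573452] 0.09904894183953492 0.05530500618942271 ang -16.098501570131845 x -0.0031799366620852768 y-bed 1.2044046341771917
8242 [280.5 205. ] [ 0.65727626 -0.0085679 ] 0.09833957780163871 0.05317719853847016 ang 2.1789985991709386 x -0.0003407013557084842 y-bed 2.9974461730183664
2278 [486.20938 297.70572] [0.75731119 0.15823762] 0.12007993409431596 0.031021397907195783 ang -34.084075121341414 x 0.08355248653103782 y-bed 4.668678028680879
```

Centred on bed 3 within 0.5 mm. Press it.

```bash
python3 -m jog '[[[-0.05,0,-0.5,0,0],[0,0,-0.5,0,0],[0,0,-0.5,0,0],[0,0,-0.2,0,0],[0,0,-0.12,0,0],[0,0,-0.1,0,0],[0,0,-0.12,0,0],[0,0,-0.08,0,0]]]'
python3 -m jog '[[[0,0,-0.06,0,0],[0,0,0,0,0],[0,0,0,0,0]]]'
```

```text
time: 44.45
ee_pos: [0.6571, -0.0083, 0.0358]
tcp_rot: [180.0, 0.5, 174.6]
wrist_force: [-32.7, -0.2, 71.6]
opening: -0.0
grasp_force: 35.5
time: 44.75
ee_pos: [0.6571, -0.0083, 0.0358]
tcp_rot: [180.0, 0.6, 174.6]
wrist_force: [-33.4, 0.4, 63.9]
opening: 0.0
grasp_force: 32.7
```

```bash
python3 -m jog '[[[0,0,0.4,0,0],[0,0,0.5,0,0],[0,0,0.5,0,0.5],[0,0,0.5,0,1],[0,0,0.2,0,1],[0,0,0,0,1],[0,0,0,0,1]]]'
python3 -c "
from seg import *
wseat('w15.png')"
python3 -m jog '[[[-0.33,0.2,0,0.26,1],[-0.33,0.2,0,0.26,1],[-0.33,0.2,0,0.26,1],[-0.33,0.2,0,0.26,1],[-0.33,0.2,0,0.26,1],[-0.33,0.2,0,0.26,1],[-0.33,0.2,0,0.26,1],[-0.33,0.2,0,0.26,1]]]' >/dev/null
python3 -m jog '[[[-0.33,0.2,0,0.26,1],[-0.33,0.2,0,0.26,1],[-0.33,0.2,0,0.26,1],[-0.33,0.2,0,0.26,1],[0,0,0,0,1],[0,0,0,0,1]]]'
python3 -c "
from seg import *
wpanel('w16.png')"
```

```text
time: 45.45
ee_pos: [0.6566, -0.0083, 0.1289]
tcp_rot: [180.0, 0.2, 174.6]
wrist_force: [0.2, -0.3, -0.4]
opening: 0.0722
grasp_force: 0.0
[ 0.65655398 -0.0082856   0.12885945] [1.79997627e+02 1.59562924e-01 1.74597870e+02]
7141 [ 35.5 211. ] [ 0.63967729 -0.20103206] 0.10191470559482607 0.052349505591094705 ang -11.93009520887773 x 0.00025091236711311215 y-bed 1.1568156374526015
8373 [281.5 213.5] [ 0.6596986  -0.00844805] 0.0993524665105599 0.05388775003670077 ang 2.1924002418175803 x 0.0020596097908437733 y-bed 3.0007535748959784
1820 [497.29608 292.96677] [0.74712075 0.16787941] 0.09866031874447005 0.03239659114112675 ang -45.19303961144672 x 0.0724998953982781 y-bed 4.750963671245243
time: 46.9
ee_pos: [0.4585, 0.1117, 0.129]
tcp_rot: [-180.0, 0.2, -169.8]
wrist_force: [-1.1, 0.2, -0.3]
opening: 0.0854
grasp_force: 0.0
[0.4585305  0.111693   0.12902665] [-1.79994888e+02  1.59834528e-01 -1.69786923e+02] [13.6989617   3.48587148]
7104 [283.5 201. ] [0.45799748 0.11338094] 0.09856017370163155 0.05411717504650162 12.348062525477575
```

```bash
python3 -m jog '[[[-0.01,0.03,-0.5,0,0.85],[0,0,-0.5,0,0.85],[0,0,-0.5,0,0.85],[0,0,-0.5,0,0.85],[0,0,-0.35,0,0.82],[0,0,-0.2,0,0.8],[0,0,-0.08,0,0.77],[0,0,0,0,0.75]]]' 50
python3 -m jog '[[[0,0,0,0,0.75],[0,0,0,0,0.6],[0,0,0,0,0],[0,0,0,0,0],[0,0,0,0,0],[0,0,0,0,0]]]' 50
python3 -m jog '[[[0,0,0.2,0,0],[0,0,0.5,0,0],[0,0,0.5,0,0],[0,0,0.5,0,0],[0,0,0.3,0,0],[0,0,0,0,0]]]'
```

```text
time: 47.75
ee_pos: [0.4583, 0.113, -0.0018]
tcp_rot: [180.0, 0.2, -169.8]
wrist_force: [-0.0, -0.1, 0.6]
opening: 0.0641
grasp_force: 0.0
time: 48.35
ee_pos: [0.4591, 0.1134, -0.0003]
tcp_rot: [180.0, 0.3, -169.8]
wrist_force: [-0.7, -0.3, 5.7]
opening: 0.0543
grasp_force: 53.4
time: 48.95
ee_pos: [0.4593, 0.1135, 0.1007]
tcp_rot: [180.0, 0.4, -169.8]
wrist_force: [0.0, 0.6, -1.6]
opening: 0.0546
grasp_force: 52.9
```

```bash
python3 -m jog '[[[0.35,-0.03,0,-0.26,0],[0.35,-0.03,0,-0.26,0],[0.35,-0.03,0,-0.26,0],[0.35,-0.03,0,-0.26,0],[0.35,-0.03,0,-0.26,0],[0.35,-0.03,0,-0.26,0],[0.35,-0.03,0,-0.26,0],[0.35,-0.03,0,-0.26,0]]]' >/dev/null
python3 -m jog '[[[0.35,-0.03,0,-0.26,0],[0.35,-0.03,0,-0.26,0],[0.35,-0.03,0,-0.26,0],[0.35,-0.03,0,-0.26,0],[0,0.01,0,0,0],[0,0,0,0,0],[0,0,0,0,0]]]'
```

```text
time: 50.45
ee_pos: [0.6673, 0.0958, 0.0976]
tcp_rot: [-180.0, 0.1, 174.6]
wrist_force: [0.5, 0.2, -0.9]
opening: 0.0544
grasp_force: 52.9
```

```bash
python3 -m jog '[[[0,0.01,-0.4,0,0],[0,0,-0.4,0,0],[0,0,-0.28,0,0],[0,0,-0.14,0,0],[0,0,-0.06,0,0],[0,0,0,0,0],[0,0,0,0,0]]]'
python3 -m jog '[[[0,0,0,0,0.8],[0,0,0,0,0.8],[0,0,0,0,0.8],[0,0,0.5,0,0.8],[0,0,0.5,0,0],[0,0,0.5,0,0],[0,0,0.5,0,0],[0,0,0,0,0]]]'
python3 -c "
from seg import *
wseat('w17.png',.046)"
```

```text
time: 51.15
ee_pos: [0.6686, 0.0963, 0.0352]
tcp_rot: [180.0, 0.3, 174.6]
wrist_force: [0.4, -0.3, -0.8]
opening: 0.0545
grasp_force: 52.9
time: 51.95
ee_pos: [0.6697, 0.0965, 0.1388]
tcp_rot: [179.9, 0.5, 174.6]
wrist_force: [0.8, 0.1, 0.2]
opening: 0.0101
grasp_force: 0.0
[0.66971916 0.09645035 0.13880647] [179.90953003   0.54332664 174.59968821]
8232 [151.74258 205.42572] [ 0.65753978 -0.00376957] 0.09927868172461951 0.05519276297244693 ang 0.08854028194909347 x -0.0005299159641182561 y-bed 3.043177838401065
8221 [280. 207.] [0.66807525 0.09570304] 0.09902758231223238 0.05415181767036946 ang 2.178984527490968 x 0.0005975974191416885 y-bed 3.9957742782932346
```

```bash
python3 -m jog '[[[-0.04,0,-0.5,0,0],[0,0,-0.5,0,0],[0,0,-0.5,0,0],[0,0,-0.2,0,0],[0,0,-0.12,0,0],[0,0,-0.1,0,0],[0,0,-0.11,0,0],[0,0,-0.05,0,0]]]'
python3 -m jog '[[[0,0,0,0,0],[0,0,0,0,0]]]'
python3 -m jog '[[[0,0,0.4,0,0],[0,0,0.5,0,0],[0,0,0.5,0,0.5],[0,0,0.5,0,1],[0,0,0.5,0,1],[0,0,0.5,0,1],[0,0,0.5,0,1],[0,0,0,0,1]]]'
python3 -c "
from seg import *
wseat('w18.png')"
```

```text
time: 52.8
ee_pos: [0.6665, 0.0963, 0.0359]
tcp_rot: [179.9, 0.4, 174.6]
wrist_force: [-21.5, -2.5, 44.9]
opening: -0.0004
grasp_force: 22.4
time: 53.0
ee_pos: [0.6665, 0.0963, 0.036]
tcp_rot: [179.9, 0.4, 174.6]
wrist_force: [-15.6, -3.3, 30.6]
opening: -0.0002
grasp_force: 15.2
time: 53.8
ee_pos: [0.6676, 0.0964, 0.2054]
tcp_rot: [179.9, 0.6, 174.6]
wrist_force: [-0.0, 0.4, 0.9]
opening: 0.085
grasp_force: 0.0
[0.66756672 0.09642924 0.20544057] [179.89769037   0.59995288 174.59756668]
5258 [177.5135  187.41893] [ 0.6602915  -0.00835895] 0.1016077181539606 0.05653077458115643 ang 0.09933888035661198 x 0.002641492687974325 y-bed 3.002129785633304
5140 [281.      187.99997] [0.6705264  0.09613095] 0.09868396080186267 0.054066811237148564 ang -1.602991329075195 x 0.0029975987708080543 y-bed 4.00202842071142
```

All three are pressed and centred. Now the lever: I'll go above the knob with yaw about 195.3.

```bash
python3 -m jog '[[[0,0,0.4,0,1],[-0.17,0.34,0.4,0.29,1],[-0.17,0.34,0.4,0.29,1],[-0.17,0.34,0.3,0.29,1],[-0.17,0.34,0.1,0.29,1],[-0.17,0.34,0,0.29,1],[-0.17,0.34,0,0.29,1],[-0.17,0.34,0,0.29,1]]]' >/dev/null
python3 -m jog '[[[-0.17,0.34,0,0.3,1],[-0.17,0.34,0,0.3,1],[-0.17,0.34,0,0.3,1],[-0.17,0.34,0,0.3,1],[-0.17,0.34,0,0.3,1],[-0.17,0.34,0,0.3,1],[-0.17,0.34,0,0.3,1],[0,0,0,0,1]]]' 
python3 - <<'E'
from seg import *
np.set_printoptions(precision=4,suppress=True)
im,o=snap('wrist','w19.png'); print(o['ee_pos'],o['tcp_rot'],o['q'])
print(w2p('wrist',[.547,.338,.194],o))
E
```

```text
time: 55.45
ee_pos: [0.5459, 0.3366, 0.2801]
tcp_rot: [180.0, 0.2, -164.5]
wrist_force: [0.6, 1.1, -0.7]
opening: 0.0855
grasp_force: 0.0
[0.5459 0.3366 0.2801] [ 179.9732    0.1852 -164.5313] [ 31.6703  19.9623  33.2743 103.1267  -0.026   16.2015]
[[282.7948 218.315 ]]
```

View pics/w19.png

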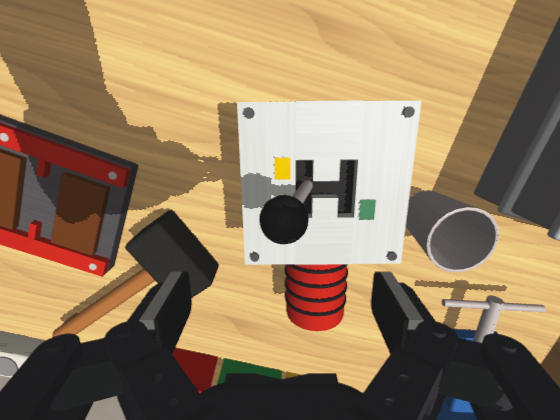

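The knob is at (284,219), where predicted, and still in neutral. I'll grip it and shift across to the left.

```bash
python3 -m jog '[[[0.02,0.02,-0.5,0,1],[0,0,-0.5,0,1],[0,0,-0.5,0,1],[0,0,-0.4,0,1],[0,0,-0.26,0,1],[0,0,0,0,0],[0,0,0,0,0],[0,0,0,0,0]]]' 30
python3 -m jog '[[[0,0,0,0,0],[0,0,0,0,0],[0,0,0,0,0],[0,0,0,0,0],[0,0,0,0,0]]]' 30
python3 -m jog '[[[-0.05,0.18,0.02,0,0],[-0.05,0.18,0.02,0,0],[-0.05,0.18,0.02,0,0],[-0.05,0.18,0.02,0,0],[-0.05,0.18,0.01,0,0],[0,0,0,0,0],[0,0,0,0,0]]]' 30
```

```text
time: 56.3
ee_pos: [0.5487, 0.3354, 0.1738]
tcp_rot: [180.0, 0.3, -164.8]
wrist_force: [-0.3, 0.7, 0.9]
opening: 0.0442
grasp_force: 0.2
time: 56.8
ee_pos: [0.5487, 0.3355, 0.1739]
tcp_rot: [180.0, 0.3, -164.8]
wrist_force: [0.2, 0.0, 6.8]
opening: 0.0364
grasp_force: 29.8
time: 57.5
ee_pos: [0.536, 0.3803, 0.1778]
tcp_rot: [-180.0, 0.3, -164.7]
wrist_force: [1.1, -1.9, 5.9]
opening: 0.0365
grasp_force: 31.2
```

```bash
python3 -m jog '[[[-0.05,0.185,-0.01,0,0],[-0.05,0.185,-0.02,0,0],[-0.05,0.185,-0.02,0,0],[-0.05,0.185,-0.02,0,0],[-0.05,0.185,-0.02,0,0],[0,0,0,0,0],[0,0,0,0,0]]]' 30
```

```text
time: 58.2
ee_pos: [0.5229, 0.427, 0.172]
tcp_rot: [180.0, 0.2, -164.7]
wrist_force: [0.1, -1.8, -0.6]
opening: 0.0363
grasp_force: 30.8
```

```bash
python3 -m jog '[[[0.12,0.033,-0.01,0,0],[0.12,0.033,-0.01,0,0],[0.12,0.033,-0.015,0,0],[0.12,0.033,-0.015,0,0],[0.12,0.033,-0.02,0,0],[0.12,0.033,-0.02,0,0],[0.12,0.033,-0.02,0,0],[0.12,0.033,-0.02,0,0]]]' 30
python3 -m jog '[[[0,0,0,0,0],[0,0,0,0,0],[0,0,0,0,0]]]' 30
```

```text
time: 59.0
ee_pos: [0.5697, 0.4391, 0.1651]
tcp_rot: [-180.0, -0.1, -164.7]
wrist_force: [-27.8, -9.3, 9.3]
opening: 0.0362
grasp_force: 31.8
time: 59.3
ee_pos: [0.5694, 0.439, 0.1652]
tcp_rot: [-180.0, -0.1, -164.7]
wrist_force: [-12.1, -5.4, 3.4]
opening: 0.0361
grasp_force: 31.4
```

The lever is against its forward stop. I'll release, retreat and check.

```bash
python3 -m jog '[[[0,0,0,0,0.8],[0,0,0,0,0.8],[0,0,0,0,1],[0,0,0,0,1],[0,0,0.3,0,1],[0,0,0.5,0,1],[0,0,0.5,0,1],[0,0,0.5,0,1]]]'
python3 -m jog '[[[-0.4,-0.3,0.4,0,1],[-0.4,-0.3,0.3,0,1],[-0.4,-0.3,0,0,1],[-0.4,-0.3,0,0,1],[-0.4,-0.3,0,0,1],[-0.4,-0.3,0,0,1],[0,0,0,0,1],[0,0,0,0,1]]]'
python3 - <<'E'
from seg import *
np.set_printoptions(precision=4,suppress=True)
im=camera('top'); s=camera('scene'); o=sensors.get_obs(); print(o['ee_pos'])
print(w2p('scene',[[.5714,.4374,.1874],[.523,.426,.194],[.6379,-.2174,.036],[.6576,-.0083,.036],[.6675,.0962,.036]]))
cv2.imwrite('pics/f.png',np.hstack([cv2.resize(s[190:330,90:490],(800,280)),])) 
a=cv2.resize(im[115:255,110:460],(800,320)); b=cv2.resize(s[190:330,110:480],(740,280)); b=cv2.copyMakeBorder(b,0,0,0,60,cv2.BORDER_CONSTANT)
cv2.imwrite('pics/final.png',np.vstack([a,b]))
E
```

```text
time: 60.1
ee_pos: [0.5712, 0.4395, 0.2568]
tcp_rot: [180.0, 0.2, -164.8]
wrist_force: [0.1, 0.2, 0.4]
opening: 0.085
grasp_force: 0.0
time: 60.9
ee_pos: [0.4514, 0.3497, 0.2914]
tcp_rot: [180.0, 0.3, -164.8]
wrist_force: [0.7, 0.3, 0.3]
opening: 0.0855
grasp_force: 0.0
[0.4518 0.3501 0.2906]
[[429.2638 227.6598]
 [421.9599 214.3115]
 [189.2566 273.9427]
 [261.7519 282.6267]
 [299.1844 287.1257]]
```

View pics/final.png

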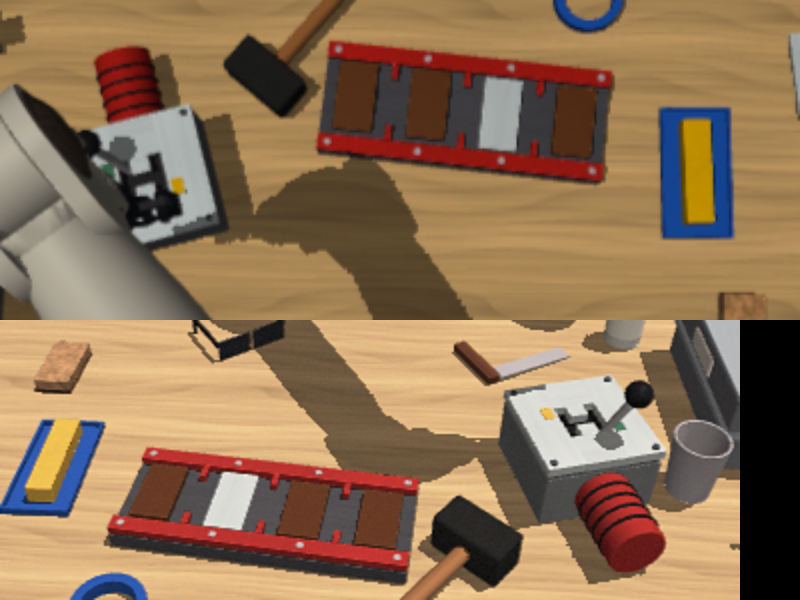

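The knob in the scene view is at px (430,227), matching the prediction for fully forward in the left gear. All the panels are level with the rails and the block is in the tray.

```bash
python3 -c "
from workcell import ticket
print(ticket.job_done())"
```

```text
the job is handed in; nothing more can be done
None
```

I handed the job in at about 61 s of the 210 s, with no verdict returned: the three panels present are pressed level on beds 1, 3 and 4, the block is in the tray, and the lever is fully forward in the left gear.

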